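# Gauge two plinth gaps and tuck the coaster away

### The job

One of the two low walnut-topped plinths has sagged: draw the gap gauge out from under the decanter's cradle by its steel blade, lay it down on the open top and let go, then take it again by its wooden handle and try the blade under the left plinth and after that the right one (left and right as the robot faces), sliding it in from the end until at least half the blade is under or it jams, and pressing lightly without forcing it. Then push the round coaster under the plinth where the blade went in, until at least two thirds of the coaster is underneath. Leave the gauge lying flat on the table top, not under a plinth, and leave the tumblers, jar, bottle, stopper and bowl where they stand.

Things in the scene. Friction and masses are not known exactly. Their poses are not given: they have to be found in the camera images.
- gauge: Gap gauge, 0.25 kg, flush underneath: steel blade 100 mm long, 36 wide, 8 thick (its own -x, tip at x = -100) and walnut block handle 44 mm long, 30 wide, 42 high (+x), to be gripped across or lengthwise. Origin on the underside, centre line, where the two meet, near the balance point; z up. Starts with the handle under the cradle, the blade towards the robot, x within 0.3 rad of world x.
- blade_tip (a point): Middle of the tip edge of the gauge's blade, at x = -100 mm, z = 4 mm of the gauge.
- cradle_edge (a point): Middle of the front edge (robot side) of the fixed wooden cradle with the glass decanter, on the table. x into the cradle, y along the edge. The deck runs 160 mm back from here and 110 mm to each side, 55 mm clear below, an 18 mm square leg at each corner, 190 mm high in all. The gauge comes out along -x; it is clear once its origin is past x = -44 mm; 100 mm leaves a gripper room.
- plinth_a: Fixed low plinth, walnut on dark steel, 180 mm (x) by 120 (y), 34 high; origin on the table under its centre. A gap at table level runs through along y, open at y = -60 and +60 mm, 160 mm wide between 10 mm side legs. One plinth has 14 mm clear height, the other 4 mm, which stops blade and coaster at the edge. y within 0.12 rad of world y: one open end faces the table's middle.
- plinth_b: The other plinth, same outside and frame as plinth_a. One stands on the left (+y), one on the right (-y); which is where varies. Which has the 14 mm gap is for the gauge to tell.
- coaster: Ochre hard silicone disc lying flat between the plinths, 88 mm across, 8 mm thick, 70 g; origin at the centre of its underside. Too wide to grip; it is pushed. Two fingertips held about 50 mm apart behind it steer it well.
- tumbler_l: Left crystal tumbler, 80 mm across, 88 mm high, loose bystander outside the plinth; leave alone. Origin at the centre of its underside.
- tumbler_r: Right crystal tumbler, 80 mm across, 88 mm high, loose bystander outside the plinth; leave alone. Origin at the centre of its underside.
- jar: Closed flip-top glass jar, 96 mm across, 143 mm high, loose bystander left of the cradle; leave alone. Origin at the centre of its underside.
- nut_bowl: White bowl, 96 mm across, 42 mm high, loose bystander behind the left plinth; leave alone. Origin at the centre of its underside.
- stopper: Glass decanter stopper standing, 44 mm across, 56 mm high, loose bystander behind the right plinth; leave alone. Origin at the centre of its underside.
- bitters: Amber glass bottle, 52 mm across, 150 mm high, loose bystander right of the cradle; leave alone. Origin at the centre of its underside.
Not all that is in view belongs to the job. What is shaped like the plinth_a but blue or turquoise is not meant. There is more than one size of the coaster; the job needs the smallest.

How it is judged:
By the outcome, as a careful person would: the job done as asked, in the order asked, and still so for the second after the job is handed in, with the robot touching nothing.
It also fails if it takes over 72 s, if anything falls off the work surface, if the arm or the gripper's body presses on something with over 40 N, if the wrist force passes 120 N, or if a joint passes its speed limit or range.

### The arm

A 6-joint arm with a two-finger parallel gripper is mounted at the origin on the work surface. World frame = base frame: x ahead of the robot, y to its left, z up, the work surface at z = 0. Lengths are in m, angles in rad, forces in N, time in s.
With the tool pointing down it reaches from about 0.375 to 0.9 m from the base axis. Payload 3.1 kg.
Tool frame: the origin (TCP) lies on the centre line of the jaws, within the pads' length; the fingertips stand robot.tip_reach ahead of it and the grasp point (between the pads) is the TCP (robot.tip_reach is the distance from the TCP to the fingertips, in m); z points along the fingers, y is the direction in which the jaws open and shut (so a half turn about z gives the same grasp; the last joint's range is limited). The gripper opens to 87 mm and grips with 3 to 60 N. Pads are 19 mm wide; open, the fingers measure 117 mm over their backs; the gripper's body (75 mm by 190 mm) begins 51 mm behind the grasp point.
Start: joints at [1.046, 0.527, 1.433, -0, 1.181, -0.178], TCP at [0.212, 0.588, 0.242] pointing down, gripper open.
Joint ranges: [-3.08, 3.08], [-0.75, 2.2], [0.22, 2.44], [-1.43, 4.57], [0, 2.65], [-2.85, 2.85]. Speed limits (rad/s): [2.79, 2.79, 3.14, 3.14, 3.14, 3.14].

### API

Orientations are given as a unit quaternion [x, y, z, w].
In Python, from rig import telemetry, viewer, robot gives the robot as it stands. The module is installed in compiled form; this text tells all that it offers.
- The arm moves only by the tool step_arm, never from a script. Its argument "targets" is a list of rows, each an object of numbers: "dx", "dy", "dz": the shift along the tool's x, y, z in m; "rx", "ry", "rz": the turn, a rotation vector about the tool's x, y, z in degrees. In form: [{"dx": .., "dy": .., "dz": .., "rx": .., "ry": .., "rz": ..}, ...]. A call has exactly 5 rows; each row is the pose to reach, as a shift and turn from the pose measured when the call began, along the tool's axes at that moment; what a row does not reach only later rows make up. A row lasts 1/8 s, in which the tool goes at most 62.5 mm and 10.7 degrees, less where a joint would pass 70% of its speed; a pose out of reach is approached as far as the arm can. A call with a gripper value outside its range is refused whole. "gripper" is the opening, from 0 (shut) to 1 (fully open), set as the call begins (left out, the last holds). The fingers move at their own pace and stop on an object; "force" is the grip in N (left out, the last holds). Time passes only in rows, so rows that repeat a pose let the fingers close, or fill a call up. It gives the time, the measured TCP pose, the force and the opening at its end, in the units of the state.
- telemetry.get_obs(): the state, without advancing time (a new reading comes with each control period).
- viewer.camera(name): name is "side" or "top" or "wrist"; returns a dict with "img" (480x640x3 uint8, blue, green, red), "depth" (480x640 float32, m along the optical axis (not along the pixel's ray), 0 where there is no reading), "K" (3x3 intrinsics, pixels), "R" (3x3) and "t" (3): a world point X has camera coordinates R X + t. Camera axes: x right, y down, z forward; pixel columns grow to the right and rows downward; lengths in m; the calibration is good to about 2 mm. A picture is of the moment at which its call begins.
- robot.hand_in(): hands the job in, once; it reports no verdict.
The state is a dict: "time": time; "q": joint angles; "joint_velocities": joint speeds; "joint_torque": joint torques, N m; "position": TCP position; "tool_rot": TCP orientation; "ft_force": force on the tool from outside, world axes, zero at the start; "moment": the same for the moment, N m; "grip_width": finger opening in m.
Only numpy, scipy, OpenCV 4.12 (cv2) and the standard library are available. Lean on these libraries where they do the work, as an engineer would, in place of code of your own. Each camera call takes 0.05 s, during which the arm holds its last target.

## Working session

There is one attempt and no reset: what is moved stays moved. The work goes in short steps, Python scripts to look and compute and a tool call to move; the robot and the scene stay as the last step left them, time stands still between calls to the robot, and variables do not carry over. Pictures are saved under pics/ and viewed, and the job is handed in when it is done.

Besides the shell and the picture viewer there is one more tool, called as name(argument=value, ...), one argument or row to a line, values as JSON. step_arm: Moves the arm, as the interface text tells. Its arguments: {"type":"object","properties":{"targets":{"type":"array"},"gripper":{"type":"number"},"force":{"type":"number"}},"required":["targets"]}

```bash
mkdir -p pics; cat > h.py <<'E'
import numpy as np, cv2
from rig import telemetry, viewer, robot
def snap(n,f):
    c=viewer.camera(n); cv2.imwrite('pics/'+f,c['img']); np.savez('pics/'+f[:-4]+'.npz',**c); return c
def load(f): return np.load('pics/'+f+'.npz')
def cloud(c):
    d=c['depth'];K=c['K'];v,u=np.mgrid[0:480,0:640]
    P=np.stack([(u-K[0,2])/K[0,0]*d,(v-K[1,2])/K[1,1]*d,d],-1)
    W=(P-c['t'])@c['R']; W[d==0]=np.nan; return W
def proj(c,X):
    p=np.atleast_2d(X)@c['R'].T+c['t']; p=p@c['K'].T; return p[:,:2]/p[:,2:]
def pixz(c,u,v,z):
    r=c['R'].T@np.linalg.solve(c['K'],[u,v,1.]); o=-c['R'].T@c['t']; return o+r*(z-o[2])/r[2]
E
python3 - <<'E'
from h import *
o=telemetry.get_obs(); print(o, robot.tip_reach)
for n in ['top','side']:
    c=snap(n,n+'0.png'); print(n, -c['R'].T@c['t'])
E
```

```text
{'time': 0.0, 'q': array([ 1.04654843e+00,  5.28463737e-01,  1.43392809e+00,  4.56335245e-07,
        1.18136570e+00, -1.78521920e-01]), 'joint_velocities': array([0.00062409, 0.0005518 , 0.00045316, 0.00234529, 0.00080601,
       0.00147577]), 'joint_torque': array([-4.25213211e-04, -4.40044641e+01, -1.76589811e+01,  6.34526485e-02,
        5.83266187e-02, -1.68127090e-04]), 'position': array([0.21142977, 0.58740972, 0.24056487]), 'tool_rot': array([ 1.72003355e-01,  9.85095769e-01, -1.01622187e-03, -3.72770370e-04]), 'ft_force': array([-0.50691512,  0.5416615 ,  0.7843311 ]), 'moment': array([-0.03790328,  0.00516314,  0.00560122]), 'grip_width': 0.08720943667203435} 0.019
top [0.21318469 0.0390908  1.41393565]
side [-0.14684394 -1.00302323  1.09123299]
```

View pics/top0.png

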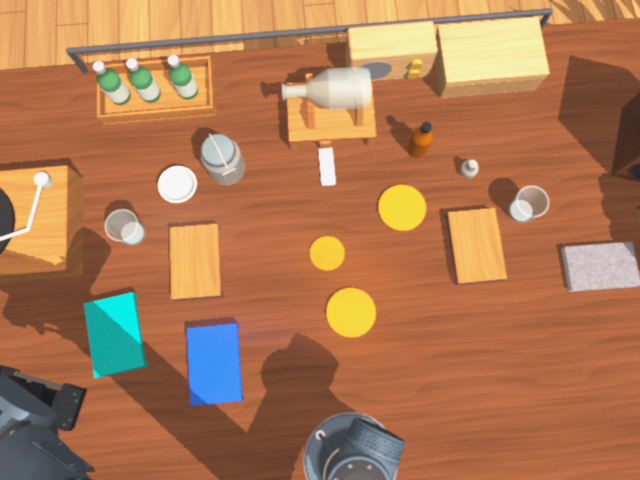

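View pics/side0.png

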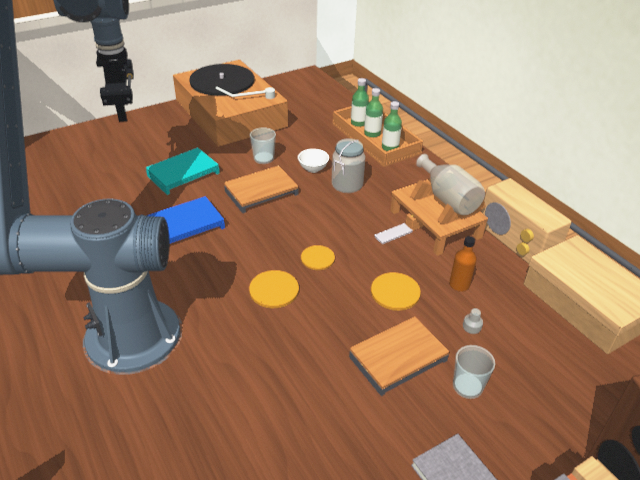

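The top view shows the cradle at (331,120), the blade at (327,166), and the smallest coaster at (327,253). The wooden plinths are at (195,261) and (477,245). The larger discs at (402,207) and (351,312) are decoys. Next I'll measure these.

```bash
python3 - <<'E'
from h import *
c=load('top0'); W=cloud(c); img=c['img']; hsv=cv2.cvtColor(img,cv2.COLOR_BGR2HSV)
# coasters
m=((hsv[...,0]>20)&(hsv[...,0]<30)&(hsv[...,1]>200)&(hsv[...,2]>150)).astype(np.uint8)
n,l,s,ce=cv2.connectedComponentsWithStats(m)
for i in range(1,n):
    if s[i,4]>400:
        w=W[l==i]; print('coaster',ce[i],s[i,4],np.nanmedian(w,0),'at z8',pixz(c,*ce[i],.008),np.nanmax(w,0)-np.nanmin(w,0))
# plinths
for name,(u,v) in dict(L=(195,261),R=(477,245)).items():
    box=np.zeros((480,640),bool); box[v-60:v+60,u-50:u+50]=1
    mm=box&(abs(W[...,2]-.034)<.008)
    n,l,s,ce=cv2.connectedComponentsWithStats(mm.astype(np.uint8)); i=1+np.argmax(s[1:,4]); mm=l==i
    P=W[mm][:,:2]; r=cv2.minAreaRect((P*1000).astype(np.float32)); print(name,r,np.median(W[mm][:,2])); print(cv2.boxPoints(r))
# blade
b=(hsv[...,1]<60)&(hsv[...,2]>180); b[:145]=0;b[190:]=0;b[:,:310]=0;b[:,345:]=0
v,u=np.nonzero(b); P=np.array([pixz(c,a,d,.008)[:2] for a,d in zip(u,v)])
r=cv2.minAreaRect((P*1000).astype(np.float32)); print('blade',r,np.nanmedian(W[b],0)); print(cv2.boxPoints(r))
# cradle deck
for z0,z1 in [(.04,.09)]:
    box=np.zeros((480,640),bool); box[90:150,275:390]=1
    mm=box&(W[...,2]>z0)&(W[...,2]<z1); print('z',np.nanpercentile(W[mm][:,2],[5,50,95]))
    r=cv2.minAreaRect((W[mm][:,:2]*1000).astype(np.float32)); print('cradle',r); print(cv2.boxPoints(r))
for nme,u,v in [('jar',230,172),('bowl',177,184),('stopper',470,168),('tl',132,232),('tr',522,210),('bit',419,150)]:
    print(nme,pixz(c,u,v,0.0))
E
python3 - <<'E'
import cv2
i=cv2.imread('pics/top0.png')[90:290,150:550]; cv2.imwrite('pics/top0c.png',cv2.resize(i,(800,400),interpolation=cv2.INTER_CUBIC))
E
```

```text
L ((499.00677490234375, 335.8683776855469), (121.53492736816406, 181.345458984375), 89.79171752929688) 0.03354671286586608
[[408.11374 275.43094]
 [589.458   274.7717 ]
 [589.8998  396.30582]
 [408.55554 396.96506]]
R ((475.80206298828125, -359.32110595703125), (181.70001220703125, 122.58027648925781), 0.4559514820575714) 0.03361923933235726
[[ 384.4672  -298.75586]
 [ 385.44266 -421.33228]
 [ 567.13696 -419.88635]
 [ 566.1615  -297.30994]]
blade ((721.0435791015625, -10.50400161743164), (39.138755798339844, 102.60069274902344), 89.78348541259766) [ 0.72129403 -0.01103498  0.00686925]
[[669.6696   -29.879383]
 [772.2696   -30.267097]
 [772.41754    8.87138 ]
 [669.81757    9.259094]]
z [0.06170446 0.06826405 0.07392153]
cradle ((835.5210571289062, -30.81031036376953), (220.07534790039062, 133.2572784423828), 88.12605285644531)
[[ 765.3297   -138.61032 ]
 [ 898.51575  -142.96793 ]
 [ 905.7124     76.9897  ]
 [ 772.52637    81.347305]]
jar [0.73150347 0.24092763 0.        ]
bowl [0.71120169 0.37973721 0.        ]
stopper [ 0.68573818 -0.38308017  0.        ]
tl [0.59335294 0.49814025 0.        ]
tr [ 0.56121576 -0.49898222  0.        ]
bit [ 0.747301  -0.2570974  0.       ]
```

View pics/top0c.png

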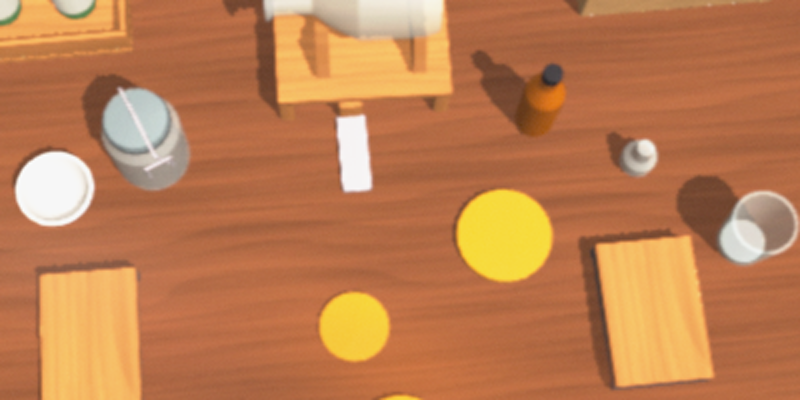

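```bash
python3 - <<'E'
from h import *
c=load('top0'); W=cloud(c); img=c['img']; hsv=cv2.cvtColor(img,cv2.COLOR_BGR2HSV)
print(hsv[253,327],hsv[207,402],hsv[261,195])
m=((img[...,0]<70)&(img[...,2]>200)&(img[...,1]>150)).astype(np.uint8)
n,l,s,ce=cv2.connectedComponentsWithStats(m)
for i in range(1,n):
    if s[i,4]>400:
        v,u=np.nonzero(l==i);P=np.array([pixz(c,a,d,.008)[:2] for a,d in zip(u,v)]);ct,r=cv2.minEnclosingCircle((P*1000).astype(np.float32))
        print('coaster',ce[i],P.mean(0),ct,r)
def ang(P):
    P=P-P.mean(0); w,V=np.linalg.eigh(P.T@P); a=V[:,1]; return np.degrees(np.arctan2(a[1],a[0]))
b=(hsv[...,1]<60)&(hsv[...,2]>180); b[:145]=0;b[190:]=0;b[:,:310]=0;b[:,345:]=0
v,u=np.nonzero(b); P=np.array([pixz(c,a,d,.008)[:2] for a,d in zip(u,v)]); print('blade',P.mean(0),ang(P))
s_=load('side0')
Ws=cloud(s_);b=(hsv*0)[...,0]
for name,(u,v) in dict(L=(195,261),R=(477,245)).items():
    mm=np.zeros((480,640),bool); mm[v-60:v+60,u-50:u+50]=1; mm&=abs(W[...,2]-.034)<.008
    mm=cv2.morphologyEx(mm.astype(np.uint8),cv2.MORPH_OPEN,np.ones((5,5)))
    v,u=np.nonzero(mm);P=np.array([pixz(c,a,d,.034)[:2] for a,d in zip(u,v)])
    print(name,P.mean(0),ang(P))
    for z in np.linspace(0,1,0): pass
print(np.round(c['R'],3))
E
```

```text
[ 23 194 247] [ 25 193 247] [ 17 155 245]
coaster [401.92732558 207.28372093] [ 0.59414613 -0.19240875] (594.2874755859375, -192.41848754882812) 61.130943298339844
coaster [326.89759666 252.89759666] [0.49314195 0.00906976] (493.4106140136719, 9.10505199432373) 44.10085678100586
coaster [350.66337662 311.98285714] [ 0.34104785 -0.03550083] (340.4547424316406, -35.95588684082031) 61.24433898925781
blade [ 0.7207483  -0.01093609] 179.55495787687536
L [0.4969351  0.33512883] 179.56395748609907
R [ 0.47449534 -0.35857351] -178.81600570024122
[[-0.089 -0.996 -0.004]
 [-0.971  0.088 -0.223]
 [ 0.222 -0.016 -0.975]]
```

```bash
cat >> h.py <<'E'
from scipy.spatial.transform import Rotation as Ro
def goal(x,y,z,th):
    o=telemetry.get_obs(); R=Ro.from_quat(o['tool_rot']).as_matrix(); t=np.radians(th)
    G=np.array([[-np.sin(t),np.cos(t),0],[np.cos(t),np.sin(t),0],[0,0,-1.]]).T
    d=R.T@(np.array([x,y,z])-o['position']); rv=np.degrees(Ro.from_matrix(R.T@G).as_rotvec())
    print('pos',o['position'].round(4),'th',np.degrees(np.arctan2(R[1,1],R[0,1])).round(2),'F',o['ft_force'].round(1),'w',round(float(o['grip_width']),4),'t',round(float(o['time']),2),'q',o['q'].round(2))
    print('  d(mm)',(d*1000).round(1),'rv',rv.round(2),'dist',np.linalg.norm(d).round(3))
if __name__=='__main__':
    import sys
    goal(*map(float,sys.argv[1:5]))
E
python3 h.py 0.695 -0.011 0.24 90
```

```text
pos [0.2115 0.5875 0.2407] th 70.19 F [-0.4 -0.  -0.9] w 0.0873 t 0.1 q [ 1.05  0.53  1.43 -0.    1.18 -0.18]
  d(mm) [-657.7 -399.2    1.2] rv [ -0.11  -0.04 -19.81] dist 0.769
```

step_arm(
  targets=[
    {"dx":-0.05,"dy":-0.03,"rz":-1.5},
    {"dx":-0.1,"dy":-0.061,"rz":-3},
    {"dx":-0.15,"dy":-0.091,"rz":-4.5},
    {"dx":-0.2,"dy":-0.121,"rz":-6},
    {"dx":-0.25,"dy":-0.152,"rz":-7.5},
  ],
  gripper=0.75,
)

```text
invalid input
```

```bash
python3 h.py 0.695 -0.011 0.2 90
```

```text
pos [0.2115 0.5875 0.2407] th 70.19 F [-0.4 -0.  -0.9] w 0.0873 t 0.1 q [ 1.05  0.53  1.43 -0.    1.18 -0.18]
  d(mm) [-657.7 -399.1   41.2] rv [ -0.11  -0.04 -19.81] dist 0.77
```

All six keys are probably needed in each row.

step_arm(
  targets=[
    {"dx":-0.05,"dy":-0.03,"dz":0,"rx":0,"ry":0,"rz":-1.5},
    {"dx":-0.1,"dy":-0.061,"dz":0,"rx":0,"ry":0,"rz":-3},
    {"dx":-0.15,"dy":-0.091,"dz":0,"rx":0,"ry":0,"rz":-4.5},
    {"dx":-0.2,"dy":-0.121,"dz":0,"rx":0,"ry":0,"rz":-6},
    {"dx":-0.25,"dy":-0.152,"dz":0,"rx":0,"ry":0,"rz":-7.5},
  ],
  gripper=0.75,
)

```text
time: 0.72
position: [0.396, 0.3582, 0.2406]
tool_rot: [0.107, 0.994, -0.001, -0.001]
ft_force: [0.7, -0.9, 0.3]
grip_width: 0.0654
```

```bash
python3 h.py 0.695 -0.011 0.2 90
```

```text
pos [0.396  0.3582 0.2406] th 77.75 F [ 0.7 -0.9  0.3] w 0.0654 t 0.72 q [ 0.53  0.41  1.66 -0.    1.08 -0.83]
  d(mm) [-370.5 -297.2   40.9] rv [ -0.11  -0.06 -12.25] dist 0.477
```

step_arm(
  targets=[
    {"dx":-0.046,"dy":-0.037,"dz":0,"rx":0,"ry":0,"rz":-1.5},
    {"dx":-0.092,"dy":-0.074,"dz":0,"rx":0,"ry":0,"rz":-3},
    {"dx":-0.138,"dy":-0.111,"dz":0,"rx":0,"ry":0,"rz":-4.5},
    {"dx":-0.184,"dy":-0.148,"dz":0.005,"rx":0,"ry":0,"rz":-6},
    {"dx":-0.23,"dy":-0.185,"dz":0.01,"rx":0,"ry":0,"rz":-7.5},
  ],
)

```text
time: 1.35
position: [0.5824, 0.1269, 0.2304]
tool_rot: [0.041, 0.999, -0.001, -0.001]
ft_force: [0.3, 0.4, 0.1]
grip_width: 0.0649
```

```bash
python3 h.py 0.695 -0.011 0.12 90
```

```text
pos [0.5824 0.1269 0.2304] th 85.28 F [0.3 0.4 0.1] w 0.0649 t 1.35 q [ 0.03  0.5   1.52 -0.    1.12 -1.46]
  d(mm) [-123.8 -128.   110.4] rv [-0.09 -0.09 -4.72] dist 0.209
```

step_arm(
  targets=[
    {"dx":-0.031,"dy":-0.032,"dz":0.02,"rx":0,"ry":0,"rz":-1.2},
    {"dx":-0.062,"dy":-0.064,"dz":0.04,"rx":0,"ry":0,"rz":-2.4},
    {"dx":-0.093,"dy":-0.096,"dz":0.06,"rx":0,"ry":0,"rz":-3.6},
    {"dx":-0.124,"dy":-0.128,"dz":0.09,"rx":0,"ry":0,"rz":-4.7},
    {"dx":-0.124,"dy":-0.128,"dz":0.11,"rx":0,"ry":0,"rz":-4.7},
  ],
)

```text
time: 1.98
position: [0.6966, -0.0143, 0.1182]
tool_rot: [0.002, 1.0, -0.001, -0.001]
ft_force: [-0.1, 0.5, 0.6]
grip_width: 0.0654
```

```bash
python3 h.py 0.695 -0.011 0.0215 90; python3 -c "
from h import *
c=snap('wrist','w1.png'); snap('side','s1.png')
print(proj(c,[[.671,-.011,.008],[.771,-.011,.008],[.671,-.029,.008],[.671,.007,.008]]))"
```

```text
pos [ 0.6966 -0.0143  0.1182] th 89.77 F [-0.1  0.5  0.6] w 0.0654 t 1.98 q [-0.18  0.76  1.33 -0.    1.05 -1.74]
  d(mm) [ 1.4  3.5 96.7] rv [-0.12 -0.08 -0.23] dist 0.097
[[324.02170722 209.23815434]
 [324.31568043 332.27694093]
 [299.05252715 209.3418883 ]
 [348.99886982 209.1343872 ]]
```

View pics/w1.png

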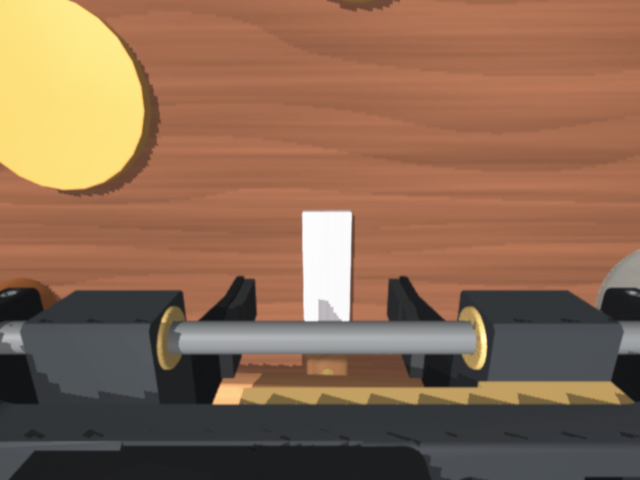

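View pics/s1.png

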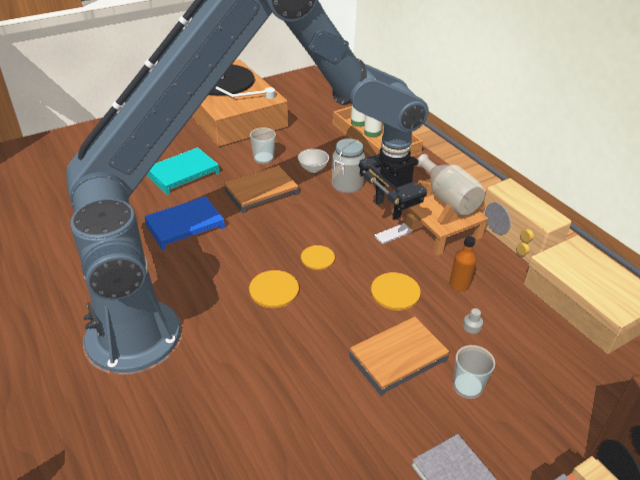

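step_arm(
  targets=[
    {"dx":0.004,"dy":0.005,"dz":0.04,"rx":0,"ry":0,"rz":0},
    {"dx":0.006,"dy":0.005,"dz":0.075,"rx":0,"ry":0,"rz":0},
    {"dx":0.006,"dy":0.005,"dz":0.09,"rx":0,"ry":0,"rz":0},
    {"dx":0.006,"dy":0.005,"dz":0.096,"rx":0,"ry":0,"rz":0},
    {"dx":0.006,"dy":0.005,"dz":0.096,"rx":0,"ry":0,"rz":0},
  ],
)

```text
time: 2.7
position: [0.6862, -0.0054, 0.0218]
tool_rot: [0.001, 1.0, 0.0, -0.004]
ft_force: [0.4, -0.0, -0.4]
grip_width: 0.0648
```

```bash
python3 h.py 0.69 -0.009 0.0215 90
```

```text
pos [ 0.6862 -0.0054  0.0218] th 89.94 F [ 0.4 -0.  -0.4] w 0.0648 t 2.7 q [-0.17  0.88  1.39 -0.    0.88 -1.74]
  d(mm) [-3.8 -3.5  0.3] rv [ 0.   -0.46 -0.06] dist 0.005
```

step_arm(
  targets=[
    {"dx":-0.002,"dy":-0.003,"dz":0,"rx":0,"ry":0,"rz":0},
    {"dx":-0.002,"dy":-0.003,"dz":0,"rx":0,"ry":0,"rz":0},
    {"dx":-0.002,"dy":-0.003,"dz":0,"rx":0,"ry":0,"rz":0},
    {"dx":-0.002,"dy":-0.003,"dz":0,"rx":0,"ry":0,"rz":0},
    {"dx":-0.002,"dy":-0.003,"dz":0,"rx":0,"ry":0,"rz":0},
  ],
  gripper=0.2,
  force=35,
)

```text
time: 3.32
position: [0.6883, -0.0087, 0.0221]
tool_rot: [0.001, 1.0, -0.0, -0.004]
ft_force: [0.1, 0.0, 2.4]
grip_width: 0.0353
```

```bash
python3 h.py 0.69 -0.009 0.0215 90
```

```text
pos [ 0.6883 -0.0087  0.0221] th 89.93 F [0.1 0.  2.4] w 0.0353 t 3.33 q [-0.17  0.88  1.38 -0.    0.88 -1.74]
  d(mm) [-1.7 -0.3  0.6] rv [-0.02 -0.45 -0.07] dist 0.002
```

step_arm(
  targets=[
    {"dx":0.015,"dy":0,"dz":0,"rx":0,"ry":0,"rz":0},
    {"dx":0.035,"dy":0,"dz":0,"rx":0,"ry":0,"rz":0},
    {"dx":0.06,"dy":0,"dz":0,"rx":0,"ry":0,"rz":0},
    {"dx":0.085,"dy":0,"dz":0,"rx":0,"ry":0,"rz":0},
    {"dx":0.1,"dy":0,"dz":0,"rx":0,"ry":0,"rz":0},
  ],
)

```text
time: 3.95
position: [0.587, -0.0083, 0.0226]
tool_rot: [0.001, 1.0, 0.0, -0.004]
ft_force: [0.3, 0.0, -0.6]
grip_width: 0.0352
```

```bash
python3 h.py 0.54 0.13 0.0225 90;  python3 -c "
from h import *
snap('top','t2.png')"
```

```text
pos [ 0.587  -0.0083  0.0226] th 89.93 F [ 0.3  0.  -0.6] w 0.0352 t 3.95 q [-0.2   0.8   1.66 -0.    0.69 -1.77]
  d(mm) [ 47.1 138.2   0.5] rv [ 0.01 -0.5  -0.07] dist 0.146
```

View pics/t2.png

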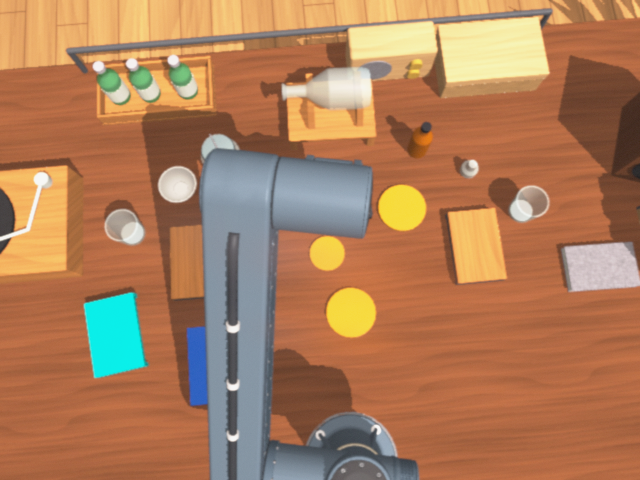

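step_arm(
  targets=[
    {"dx":0.0,"dy":0.02,"dz":0,"rx":0,"ry":0,"rz":0},
    {"dx":0.0,"dy":0.05,"dz":0,"rx":0,"ry":0,"rz":0},
    {"dx":0.015,"dy":0.085,"dz":0,"rx":0,"ry":0,"rz":0},
    {"dx":0.035,"dy":0.12,"dz":0,"rx":0,"ry":0,"rz":0},
    {"dx":0.047,"dy":0.138,"dz":0,"rx":0,"ry":0,"rz":0},
  ],
)

```text
time: 4.62
position: [0.537, 0.1326, 0.0229]
tool_rot: [-0.001, 1.0, 0.0, -0.007]
ft_force: [0.9, -1.0, -1.3]
grip_width: 0.0353
```

```bash
python3 h.py 0.54 0.13 0.0225 90;  python3 -c "
from h import *
snap('side','s3.png');snap('wrist','w3.png')"
```

```text
pos [0.537  0.1326 0.0229] th 90.07 F [ 0.9 -1.  -1.3] w 0.0353 t 4.62 q [ 0.04  0.77  1.75  0.    0.63 -1.53]
  d(mm) [-3.  -2.6  0.4] rv [ 0.06 -0.75  0.07] dist 0.004
```

View pics/s3.png

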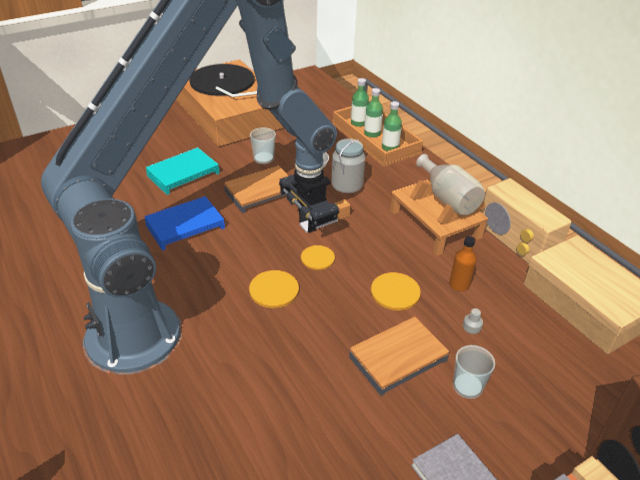

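View pics/w3.png

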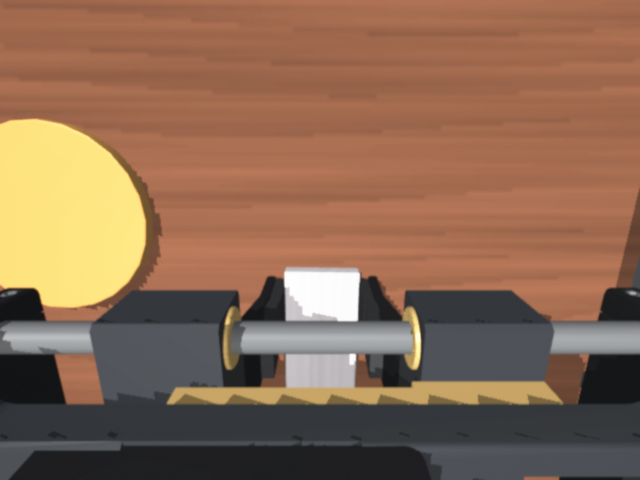

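The gauge is out and clear of the coaster. In the side view the handle is at (340,210), and in the wrist view the blade sits between the pads. I'll release it and lift.

step_arm(
  targets=[
    {"dx":0,"dy":0,"dz":0,"rx":0,"ry":0,"rz":0},
    {"dx":0,"dy":0,"dz":0,"rx":0,"ry":0,"rz":0},
    {"dx":0,"dy":0,"dz":0,"rx":0,"ry":0,"rz":0},
    {"dx":0,"dy":0,"dz":-0.04,"rx":0,"ry":0,"rz":0},
    {"dx":0.02,"dy":0,"dz":-0.1,"rx":0,"ry":0,"rz":0},
  ],
  gripper=0.7,
)

```text
time: 5.35
position: [0.5186, 0.1313, 0.1223]
tool_rot: [-0.0, 1.0, 0.0, -0.008]
ft_force: [1.9, 0.2, 0.3]
grip_width: 0.0606
```

step_arm(
  targets=[
    {"dx":0.03,"dy":0,"dz":-0.03,"rx":0,"ry":0,"rz":10},
    {"dx":0.03,"dy":0,"dz":-0.06,"rx":0,"ry":0,"rz":20},
    {"dx":0.03,"dy":0,"dz":-0.06,"rx":0,"ry":0,"rz":30},
    {"dx":0.03,"dy":0,"dz":-0.06,"rx":0,"ry":0,"rz":40},
    {"dx":0.03,"dy":0,"dz":-0.06,"rx":0,"ry":0,"rz":50},
  ],
  gripper=0.95,
)

```text
time: 5.98
position: [0.4899, 0.1305, 0.1832]
tool_rot: [0.425, 0.905, -0.003, -0.007]
ft_force: [-0.4, -0.3, 0.4]
grip_width: 0.0824
```

```bash
python3 h.py 0.64 0.13 0.15 0;  python3 -c "
from h import *
snap('side','s4.png');snap('wrist','w4.png');snap('top','t4.png')"
```

```text
pos [0.4899 0.1305 0.1832] th 39.65 F [-0.4 -0.3  0.4] w 0.0824 t 5.97 q [ 0.04  0.46  1.78  0.    0.92 -0.65]
  d(mm) [-96.5 115.6  30.9] rv [-0.83 -0.36 39.65] dist 0.154
```

View pics/s4.png

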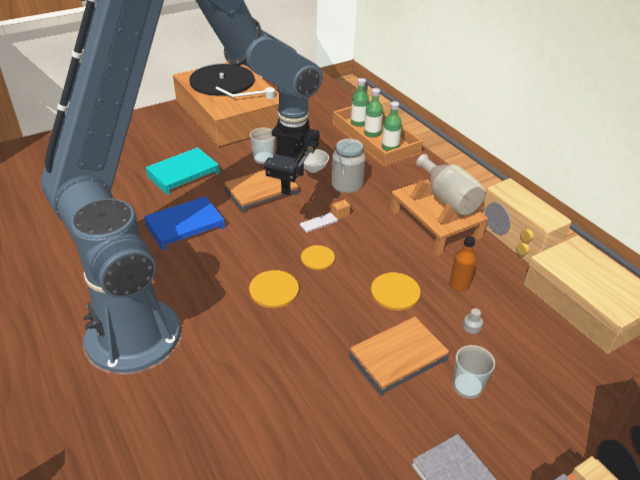

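View pics/w4.png

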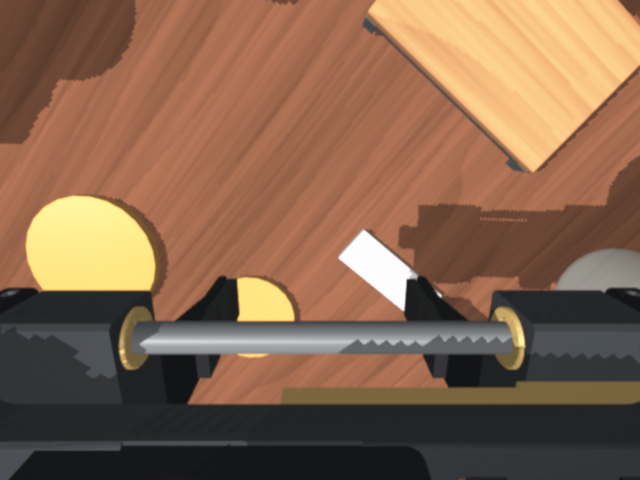

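View pics/t4.png

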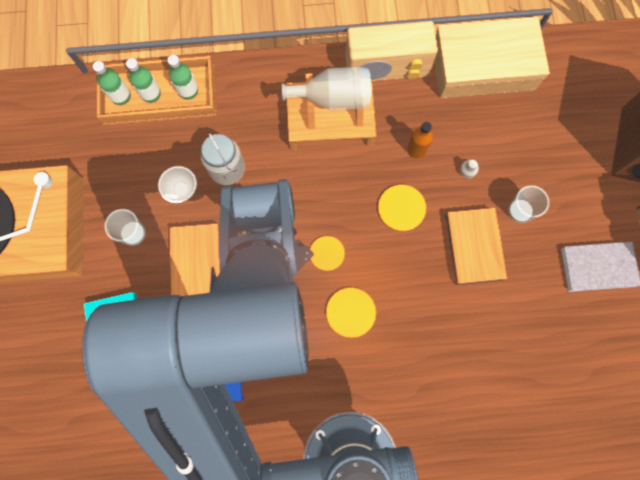

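The gauge lies flat on the table. In the side view the blade is near (318,222) and the handle is at (341,209). I'll get its position from the side camera's depth.

```bash
python3 - <<'E'
from h import *
c=load('s4'); W=cloud(c)
m=(abs(W[...,0]-.64)<.12)&(abs(W[...,1]-.13)<.07)&(W[...,2]>.037)&(W[...,2]<.05)
P=W[m]; print('handle top',len(P),P.mean(0),cv2.minAreaRect((P[:,:2]*1000).astype(np.float32)))
hsv=cv2.cvtColor(c['img'],cv2.COLOR_BGR2HSV); b=(hsv[...,1]<60)&(hsv[...,2]>170); b[:205]=0;b[240:]=0;b[:,:290]=0;b[:,345:]=0
v,u=np.nonzero(b); P=np.array([pixz(c,a,d,.008)[:2] for a,d in zip(u,v)]); print('blade',len(P),P.mean(0),cv2.minAreaRect((P*1000).astype(np.float32)))
E
```

```text
handle top 109 [0.65424756 0.13476285 0.04072456] ((690.3555297851562, 154.33482360839844), (158.3416290283203, 44.94294357299805), 30.88544464111328)
blade 342 [0.56924172 0.12679801] ((569.3721313476562, 126.00430297851562), (45.257843017578125, 104.43791198730469), 88.9795150756836)
```

step_arm(
  targets=[
    {"dx":-0.019,"dy":0.023,"dz":0,"rx":0,"ry":0,"rz":8},
    {"dx":-0.038,"dy":0.046,"dz":0,"rx":0,"ry":0,"rz":16},
    {"dx":-0.058,"dy":0.07,"dz":0,"rx":0,"ry":0,"rz":24},
    {"dx":-0.077,"dy":0.093,"dz":0.01,"rx":-0.4,"ry":-0.2,"rz":32},
    {"dx":-0.097,"dy":0.116,"dz":0.03,"rx":-0.8,"ry":-0.4,"rz":39.6},
  ],
  gripper=1,
)

```text
time: 6.75
position: [0.6424, 0.131, 0.151]
tool_rot: [0.704, 0.71, 0.0, 0.001]
ft_force: [-0.5, -0.4, -0.4]
grip_width: 0.087
```

```bash
python3 h.py 0.642 0.13 0.031 0;  python3 -c "
from h import *
c=snap('wrist','w5.png');snap('side','s5.png')
print(proj(c,[[.52,.13,.008],[.62,.112,.008],[.62,.148,.008],[.62,.115,.042],[.62,.145,.042]]))"
```

```text
pos [0.6424 0.131  0.151 ] th 0.46 F [-0.5 -0.4 -0.4] w 0.087 t 6.75 q [ 0.03  0.67  1.43 -0.    1.04  0.02]
  d(mm) [ -0.9  -0.7 120. ] rv [0.11 0.05 0.46] dist 0.12
[[173.60645004 232.97034854]
 [294.5513344  254.35146071]
 [293.9541452  212.54984229]
 [291.30189738 265.20976729]
 [290.63780383 226.47167468]]
```

View pics/w5.png

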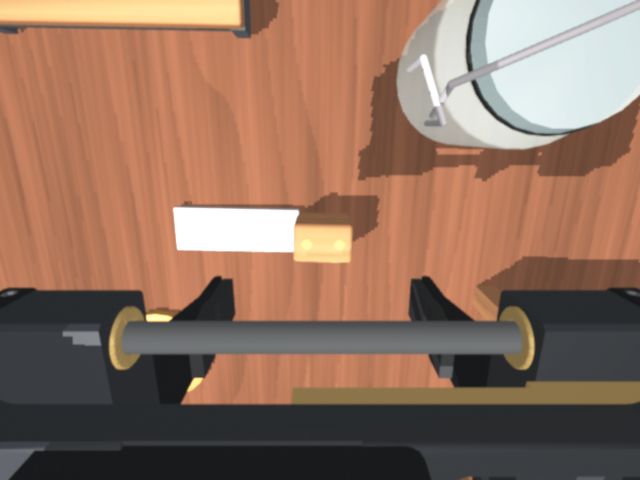

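View pics/s5.png

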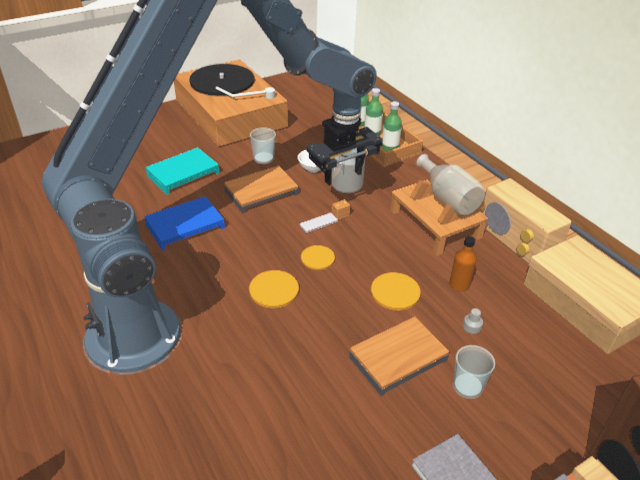

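```bash
python3 -c "
from h import *
c=load('w5'); print(-c['R'].T@c['t'])
c=load('t4');W=cloud(c)
m=(W[...,2]>.1)&(W[...,2]<.16)&(abs(W[...,0]-.73)<.08)&(abs(W[...,1]-.24)<.1)
print(np.nanpercentile(W[m],[2,50,98],axis=0))"
```

```text
[0.64150024 0.20979536 0.29409486]
[[0.69784599 0.20741167 0.101049  ]
 [0.73219126 0.24538704 0.13426224]
 [0.7770545  0.28804138 0.14276682]]
```

step_arm(
  targets=[
    {"dx":0.002,"dy":0.002,"dz":0.04,"rx":0,"ry":0,"rz":0.5},
    {"dx":0.002,"dy":0.002,"dz":0.08,"rx":0,"ry":0,"rz":0.5},
    {"dx":0.002,"dy":0.002,"dz":0.105,"rx":0,"ry":0,"rz":0.5},
    {"dx":0.002,"dy":0.002,"dz":0.119,"rx":0,"ry":0,"rz":0.5},
    {"dx":0.002,"dy":0.002,"dz":0.119,"rx":0,"ry":0,"rz":0.5},
  ],
)

```text
time: 7.48
position: [0.6438, 0.1322, 0.0291]
tool_rot: [0.706, 0.708, -0.001, -0.0]
ft_force: [-0.4, -0.1, 0.0]
grip_width: 0.0869
```

step_arm(
  targets=[
    {"dx":0,"dy":0,"dz":0,"rx":0,"ry":0,"rz":0},
    {"dx":0,"dy":0,"dz":0,"rx":0,"ry":0,"rz":0},
    {"dx":0,"dy":0,"dz":0,"rx":0,"ry":0,"rz":0},
    {"dx":0,"dy":0,"dz":0,"rx":0,"ry":0,"rz":0},
    {"dx":0,"dy":0,"dz":0,"rx":0,"ry":0,"rz":0},
  ],
  gripper=0.3,
  force=40,
)

```text
time: 8.1
position: [0.6438, 0.1323, 0.0293]
tool_rot: [0.706, 0.708, -0.001, -0.0]
ft_force: [-0.1, 0.7, 0.1]
grip_width: 0.0449
```

```bash
python3 h.py 0.644 0.133 0.031 0
```

```text
pos [0.6438 0.1323 0.0293] th 0.2 F [-0.1  0.7  0.1] w 0.0449 t 8.1 q [ 0.03  0.84  1.48 -0.    0.83  0.03]
  d(mm) [ 0.7  0.2 -1.7] rv [-0.11  0.06  0.2 ] dist 0.002
```

step_arm(
  targets=[
    {"dx":0,"dy":0,"dz":-0.02,"rx":0,"ry":0,"rz":0},
    {"dx":0,"dy":-0.03,"dz":-0.05,"rx":0,"ry":0,"rz":0},
    {"dx":0,"dy":-0.07,"dz":-0.07,"rx":0,"ry":0,"rz":5},
    {"dx":0,"dy":-0.11,"dz":-0.07,"rx":0,"ry":0,"rz":14},
    {"dx":-0.004,"dy":-0.146,"dz":-0.07,"rx":0,"ry":0,"rz":24},
  ],
)

```text
time: 8.72
position: [0.4968, 0.128, 0.1009]
tool_rot: [0.839, 0.544, -0.001, 0.0]
ft_force: [0.3, -1.3, -3.9]
grip_width: 0.0438
```

```bash
python3 h.py 0.497 0.125 0.06 -90
```

```text
pos [0.4968 0.128  0.1009] th -24.1 F [ 0.3 -1.3 -3.9] w 0.0438 t 8.72 q [ 0.03  0.6   1.83 -0.    0.71  0.46]
  d(mm) [-2.6  1.5 40.9] rv [3.00e-02 6.00e-02 6.59e+01] dist 0.041
```

step_arm(
  targets=[
    {"dx":-0.002,"dy":0.001,"dz":0,"rx":0,"ry":0,"rz":10.5},
    {"dx":-0.002,"dy":0.001,"dz":0,"rx":0,"ry":0,"rz":21},
    {"dx":-0.002,"dy":0.001,"dz":0,"rx":0,"ry":0,"rz":31.5},
    {"dx":-0.002,"dy":0.001,"dz":0,"rx":0,"ry":0,"rz":42},
    {"dx":-0.002,"dy":0.001,"dz":0.01,"rx":0,"ry":0,"rz":52.5},
  ],
)

```text
time: 9.35
position: [0.4979, 0.1258, 0.0924]
tool_rot: [0.994, 0.114, 0.001, 0.001]
ft_force: [0.5, 0.4, -3.7]
grip_width: 0.0438
```

```bash
python3 h.py 0.497 0.125 0.04 -90
```

```text
pos [0.4979 0.1258 0.0924] th -76.93 F [ 0.5  0.4 -3.7] w 0.0438 t 9.35 q [ 0.03  0.62  1.84 -0.    0.69  1.37]
  d(mm) [-1.2  0.5 52.4] rv [ 0.07 -0.14 13.07] dist 0.052
```

step_arm(
  targets=[
    {"dx":-0.001,"dy":0,"dz":0.02,"rx":0,"ry":0,"rz":7},
    {"dx":-0.001,"dy":0,"dz":0.042,"rx":0,"ry":0,"rz":13},
    {"dx":-0.001,"dy":0,"dz":0.055,"rx":0,"ry":0,"rz":13},
    {"dx":-0.001,"dy":0,"dz":0.055,"rx":0,"ry":0,"rz":13},
    {"dx":-0.001,"dy":0,"dz":0.055,"rx":0,"ry":0,"rz":13},
  ],
)

```text
time: 9.98
position: [0.4976, 0.1256, 0.038]
tool_rot: [1.0, 0.001, 0.002, 0.0]
ft_force: [0.5, 1.0, -2.3]
grip_width: 0.0434
```

```bash
python3 h.py 0.497 0.125 0.031 -90; python3 -c "
from h import *
c=snap('side','s6.png'); cv2.imwrite('pics/s6c.png',cv2.resize(c['img'][130:290,200:400],None,fx=4,fy=3.75)[:600])
snap('wrist','w6.png')"
```

```text
pos [0.4976 0.1256 0.038 ] th -89.88 F [ 0.5  1.  -2.3] w 0.0434 t 9.97 q [ 0.03  0.72  1.86 -0.    0.56  1.6 ]
  d(mm) [-0.6  0.6  7. ] rv [ 0.06 -0.21  0.12] dist 0.007
```

View pics/s6c.png

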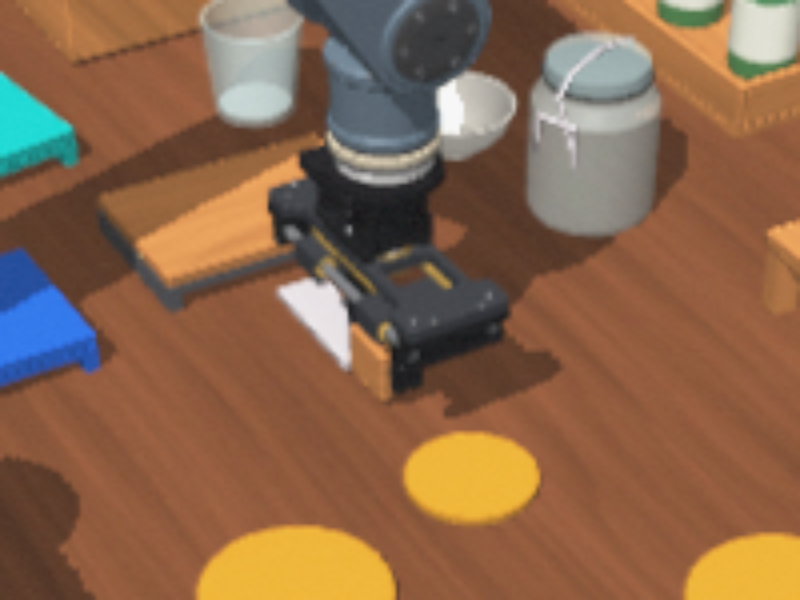

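View pics/w6.png

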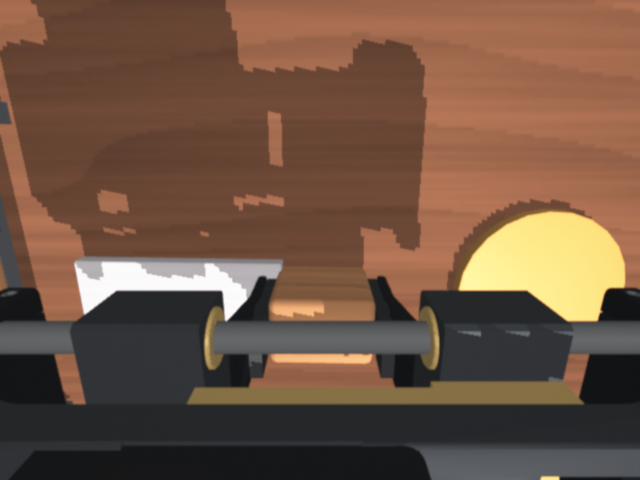

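step_arm(
  targets=[
    {"dx":-0.0005,"dy":0,"dz":0.0035,"rx":0,"ry":0,"rz":0},
    {"dx":-0.0005,"dy":0,"dz":0.007,"rx":0,"ry":0,"rz":0},
    {"dx":-0.0005,"dy":-0.008,"dz":0.007,"rx":0,"ry":0,"rz":0},
    {"dx":-0.0005,"dy":-0.016,"dz":0.007,"rx":0,"ry":0,"rz":0},
    {"dx":-0.0005,"dy":-0.023,"dz":0.007,"rx":0,"ry":0,"rz":0},
  ],
)

```text
time: 10.7
position: [0.4972, 0.1494, 0.0311]
tool_rot: [1.0, 0.001, 0.002, 0.0]
ft_force: [-0.2, -0.1, -2.9]
grip_width: 0.0438
```

```bash
python3 h.py 0.497 0.158 0.031 -90; python3 -c "
from h import *
c=snap('side','s7.png'); cv2.imwrite('pics/s7c.png',cv2.resize(c['img'][170:250,220:320],None,fx=8,fy=7.5,interpolation=cv2.INTER_CUBIC)[:600])"
```

```text
pos [0.4972 0.1494 0.0311] th -89.87 F [-0.2 -0.1 -2.9] w 0.0438 t 10.7 q [ 0.08  0.74  1.85 -0.    0.56  1.65]
  d(mm) [-0.1 -8.6  0.1] rv [ 0.05 -0.25  0.13] dist 0.009
```

View pics/s7c.png

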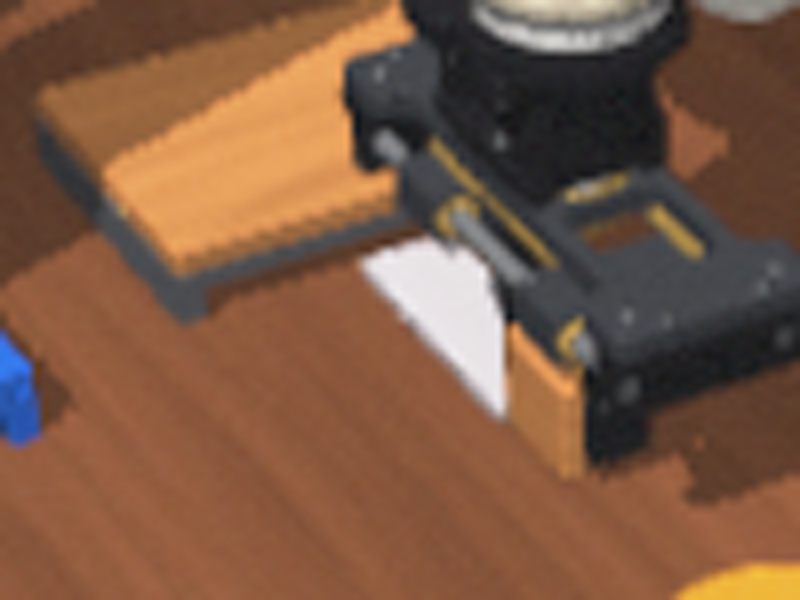

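The blade tip is just short of the left plinth's edge. I'll press in slowly.

step_arm(
  targets=[
    {"dx":0,"dy":-0.002,"dz":0,"rx":0,"ry":0,"rz":0},
    {"dx":0,"dy":-0.004,"dz":0,"rx":0,"ry":0,"rz":0},
    {"dx":0,"dy":-0.006,"dz":0,"rx":0,"ry":0,"rz":0},
    {"dx":0,"dy":-0.008,"dz":0,"rx":0,"ry":0,"rz":0},
    {"dx":0,"dy":-0.009,"dz":0,"rx":0,"ry":0,"rz":0},
  ],
)

```text
time: 11.38
position: [0.4971, 0.1591, 0.0312]
tool_rot: [1.0, 0.001, 0.002, 0.0]
ft_force: [-0.6, 0.2, -3.5]
grip_width: 0.0435
```

```bash
python3 h.py 0.497 0.166 0.031 -90
```

```text
pos [0.4971 0.1591 0.0312] th -89.84 F [-0.6  0.2 -3.5] w 0.0435 t 11.38 q [ 0.1   0.74  1.84 -0.    0.56  1.67]
  d(mm) [-0.1 -6.9  0.2] rv [ 0.03 -0.26  0.16] dist 0.007
```

step_arm(
  targets=[
    {"dx":0,"dy":-0.002,"dz":0,"rx":0,"ry":0,"rz":0},
    {"dx":0,"dy":-0.004,"dz":0,"rx":0,"ry":0,"rz":0},
    {"dx":0,"dy":-0.006,"dz":0,"rx":0,"ry":0,"rz":0},
    {"dx":0,"dy":-0.008,"dz":0,"rx":0,"ry":0,"rz":0},
    {"dx":0,"dy":-0.01,"dz":0,"rx":0,"ry":0,"rz":0},
  ],
)

```text
time: 12.0
position: [0.4971, 0.1692, 0.0312]
tool_rot: [1.0, 0.001, 0.002, 0.0]
ft_force: [0.6, 0.7, -2.7]
grip_width: 0.0437
```

```bash
python3 h.py 0.497 0.215 0.031 -90; python3 -c "
from h import *
c=snap('side','s8.png'); cv2.imwrite('pics/s8c.png',cv2.resize(c['img'][170:250,220:320],None,fx=8,fy=7.5,interpolation=cv2.INTER_CUBIC)[:600])"
```

```text
pos [0.4971 0.1692 0.0312] th -89.84 F [ 0.6  0.7 -2.7] w 0.0437 t 12.0 q [ 0.12  0.74  1.83 -0.    0.57  1.69]
  d(mm) [  0.  -45.8   0.1] rv [ 0.03 -0.26  0.16] dist 0.046
```

View pics/s8c.png

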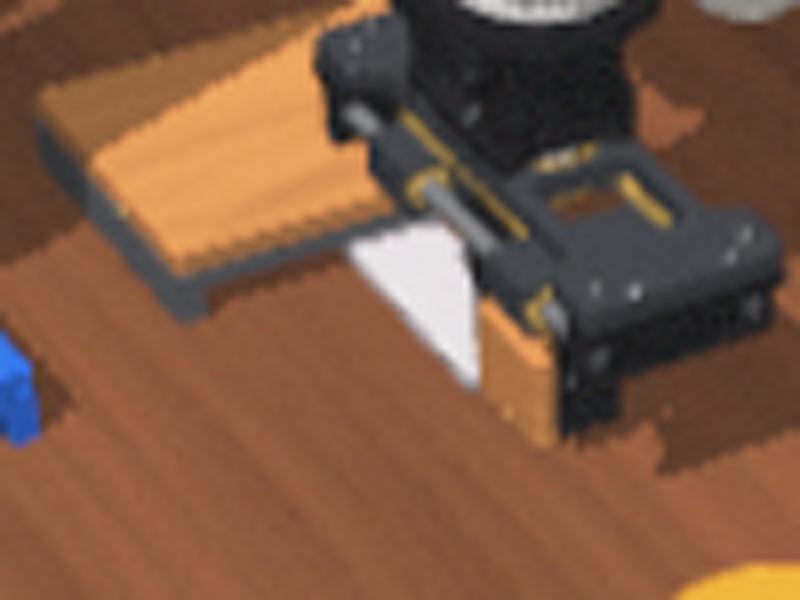

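It goes in without any force. I'll continue to about 63 mm under.

step_arm(
  targets=[
    {"dx":0,"dy":-0.008,"dz":0,"rx":0,"ry":0,"rz":0},
    {"dx":0,"dy":-0.018,"dz":0,"rx":0,"ry":0,"rz":0},
    {"dx":0,"dy":-0.028,"dz":0,"rx":0,"ry":0,"rz":0},
    {"dx":0,"dy":-0.038,"dz":0,"rx":0,"ry":0,"rz":0},
    {"dx":0,"dy":-0.047,"dz":0,"rx":0,"ry":0,"rz":0},
  ],
)

```text
time: 12.68
position: [0.4969, 0.2173, 0.0311]
tool_rot: [1.0, 0.002, 0.002, 0.0]
ft_force: [-0.1, 0.0, -3.6]
grip_width: 0.0436
```

```bash
python3 h.py 0.497 0.217 0.031 -90; python3 -c "
from h import *
c=snap('side','s9.png'); cv2.imwrite('pics/s9c.png',cv2.resize(c['img'][170:250,220:320],None,fx=8,fy=7.5,interpolation=cv2.INTER_CUBIC)[:600])"
```

```text
pos [0.4969 0.2173 0.0311] th -89.81 F [-0.1  0.  -3.6] w 0.0436 t 12.68 q [ 0.21  0.75  1.79 -0.    0.6   1.78]
  d(mm) [0.1 0.3 0.1] rv [ 0.03 -0.27  0.19] dist 0.0
```

View pics/s9c.png

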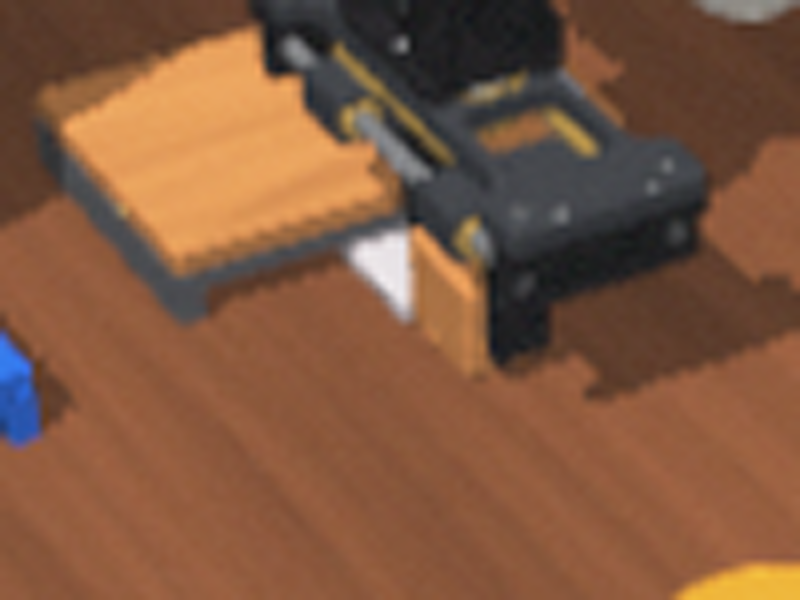

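The left plinth takes the blade. It is about 63 mm under with no force. I'll withdraw it and try the right one.

step_arm(
  targets=[
    {"dx":0,"dy":0.015,"dz":0,"rx":0,"ry":0,"rz":0},
    {"dx":0,"dy":0.04,"dz":0,"rx":0,"ry":0,"rz":0},
    {"dx":0,"dy":0.065,"dz":0,"rx":0,"ry":0,"rz":0},
    {"dx":0,"dy":0.085,"dz":0,"rx":0,"ry":0,"rz":0},
    {"dx":0,"dy":0.1,"dz":-0.01,"rx":0,"ry":0,"rz":0},
  ],
)

```text
time: 13.35
position: [0.4966, 0.1162, 0.041]
tool_rot: [1.0, 0.001, 0.002, 0.0]
ft_force: [0.7, 0.2, -2.6]
grip_width: 0.044
```

step_arm(
  targets=[
    {"dx":0,"dy":0.01,"dz":-0.03,"rx":0,"ry":0,"rz":-2},
    {"dx":0,"dy":0.04,"dz":-0.07,"rx":0,"ry":0,"rz":-12},
    {"dx":0,"dy":0.08,"dz":-0.08,"rx":0,"ry":0,"rz":-22},
    {"dx":0,"dy":0.12,"dz":-0.08,"rx":0,"ry":0,"rz":-32},
    {"dx":0,"dy":0.16,"dz":-0.08,"rx":0,"ry":0,"rz":-42},
  ],
)

```text
time: 13.98
position: [0.4965, -0.0455, 0.1221]
tool_rot: [0.932, 0.362, 0.002, 0.001]
ft_force: [-0.1, -0.6, -3.0]
grip_width: 0.0439
```

```bash
python3 h.py 0.474 -0.145 0.11 90
```

```text
pos [ 0.4965 -0.0455  0.1221] th -47.56 F [-0.1 -0.6 -3. ] w 0.0439 t 13.97 q [-0.32  0.55  1.86  0.    0.73  0.51]
  d(mm) [-83.8  58.1  12.1] rv [   0.31    0.17 -137.55] dist 0.103
```

step_arm(
  targets=[
    {"dx":-0.017,"dy":0.012,"dz":0,"rx":0,"ry":0,"rz":-10.5},
    {"dx":-0.034,"dy":0.023,"dz":0,"rx":0,"ry":0,"rz":-21},
    {"dx":-0.05,"dy":0.035,"dz":0,"rx":0,"ry":0,"rz":-31.5},
    {"dx":-0.067,"dy":0.046,"dz":0,"rx":0,"ry":0,"rz":-42},
    {"dx":-0.084,"dy":0.058,"dz":0,"rx":0,"ry":0,"rz":-52.5},
  ],
)

```text
time: 14.6
position: [0.4731, -0.146, 0.1227]
tool_rot: [0.674, 0.739, 0.001, 0.002]
ft_force: [-0.3, 0.3, -3.0]
grip_width: 0.0434
```

step_arm(
  targets=[
    {"dx":0,"dy":0,"dz":0,"rx":0,"ry":0,"rz":-10.5},
    {"dx":0,"dy":0,"dz":0,"rx":0,"ry":0,"rz":-21},
    {"dx":0,"dy":0,"dz":0,"rx":0,"ry":0,"rz":-31.5},
    {"dx":0,"dy":0,"dz":0,"rx":0,"ry":0,"rz":-42},
    {"dx":0,"dy":0,"dz":0,"rx":0,"ry":0,"rz":-52.5},
  ],
)

```text
time: 15.22
position: [0.4725, -0.1464, 0.1234]
tool_rot: [0.275, 0.961, 0.0, 0.003]
ft_force: [0.7, 0.5, -3.9]
grip_width: 0.0438
```

```bash
python3 h.py 0.474 -0.145 0.04 90
```

```text
pos [ 0.4725 -0.1464  0.1234] th 58.08 F [ 0.7  0.5 -3.9] w 0.0438 t 15.22 q [-0.53  0.54  1.87  0.    0.73 -1.54]
  d(mm) [-0.1  1.8 83.4] rv [  0.04   0.32 -31.92] dist 0.083
```

step_arm(
  targets=[
    {"dx":0,"dy":0.001,"dz":0.01,"rx":0,"ry":0.1,"rz":-10.5},
    {"dx":0,"dy":0.002,"dz":0.03,"rx":0,"ry":0.2,"rz":-21},
    {"dx":0,"dy":0.002,"dz":0.06,"rx":0,"ry":0.3,"rz":-31},
    {"dx":0,"dy":0.002,"dz":0.08,"rx":0,"ry":0.3,"rz":-32},
    {"dx":0,"dy":0.002,"dz":0.086,"rx":0,"ry":0.3,"rz":-32},
  ],
)

```text
time: 15.85
position: [0.4732, -0.1448, 0.0369]
tool_rot: [-0.0, 1.0, 0.001, -0.001]
ft_force: [-0.8, 0.7, -3.0]
grip_width: 0.0438
```

```bash
python3 h.py 0.474 -0.165 0.031 90; python3 -c "
from h import *
snap('top','t10.png')
c=snap('side','s10.png'); cv2.imwrite('pics/s10c.png',cv2.resize(c['img'][250:410,270:470],None,fx=4,fy=3.75,interpolation=cv2.INTER_CUBIC)[:600])"
```

```text
pos [ 0.4732 -0.1448  0.0369] th 90.04 F [-0.8  0.7 -3. ] w 0.0438 t 15.85 q [-0.52  0.71  1.9   0.    0.53 -2.1 ]
  d(mm) [ -0.8 -20.2   5.9] rv [ 0.09 -0.07  0.04] dist 0.021
```

View pics/s10c.png

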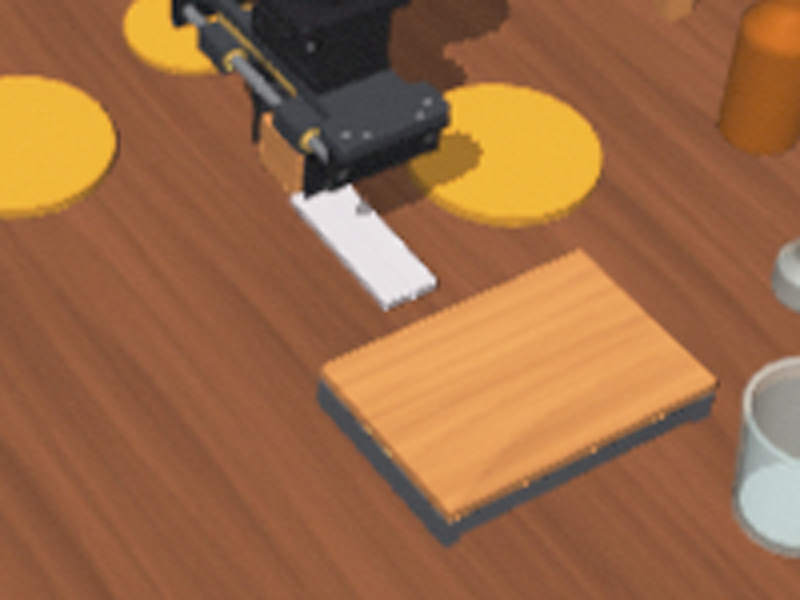

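View pics/t10.png

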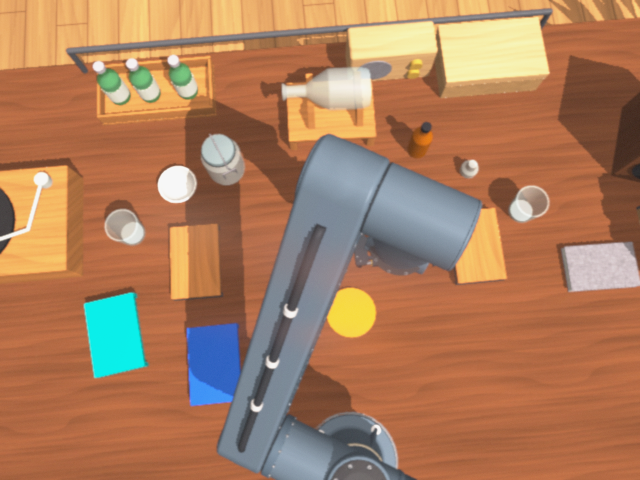

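step_arm(
  targets=[
    {"dx":0,"dy":0,"dz":0.004,"rx":0,"ry":0,"rz":0},
    {"dx":0,"dy":-0.004,"dz":0.006,"rx":0,"ry":0,"rz":0},
    {"dx":0,"dy":-0.012,"dz":0.006,"rx":0,"ry":0,"rz":0},
    {"dx":0,"dy":-0.02,"dz":0.006,"rx":0,"ry":0,"rz":0},
    {"dx":0,"dy":-0.026,"dz":0.006,"rx":0,"ry":0,"rz":0},
  ],
)

```text
time: 16.58
position: [0.474, -0.1719, 0.0316]
tool_rot: [-0.0, 1.0, 0.0, 0.0]
ft_force: [-0.2, 0.1, -3.2]
grip_width: 0.0437
```

step_arm(
  targets=[
    {"dx":0,"dy":-0.002,"dz":0,"rx":0,"ry":0,"rz":0},
    {"dx":0,"dy":-0.004,"dz":0,"rx":0,"ry":0,"rz":0},
    {"dx":0,"dy":-0.006,"dz":0,"rx":0,"ry":0,"rz":0},
    {"dx":0,"dy":-0.007,"dz":0,"rx":0,"ry":0,"rz":0},
    {"dx":0,"dy":-0.008,"dz":0,"rx":0,"ry":0,"rz":0},
  ],
)

```text
time: 17.2
position: [0.4737, -0.1791, 0.0315]
tool_rot: [-0.0, 1.0, 0.001, -0.0]
ft_force: [2.0, 5.3, -1.0]
grip_width: 0.0439
```

```bash
python3 h.py 0.474 -0.182 0.031 90; python3 -c "
from h import *
c=snap('side','s11.png'); cv2.imwrite('pics/s11c.png',cv2.resize(c['img'][290:370,320:420],None,fx=8,fy=7.5,interpolation=cv2.INTER_CUBIC)[:600])"
```

```text
pos [ 0.4737 -0.1791  0.0315] th 90.03 F [ 2.   5.3 -1. ] w 0.0439 t 17.2 q [-0.58  0.73  1.87  0.    0.54 -2.16]
  d(mm) [-0.3 -2.9  0.5] rv [ 0.09 -0.02  0.03] dist 0.003
```

View pics/s11c.png

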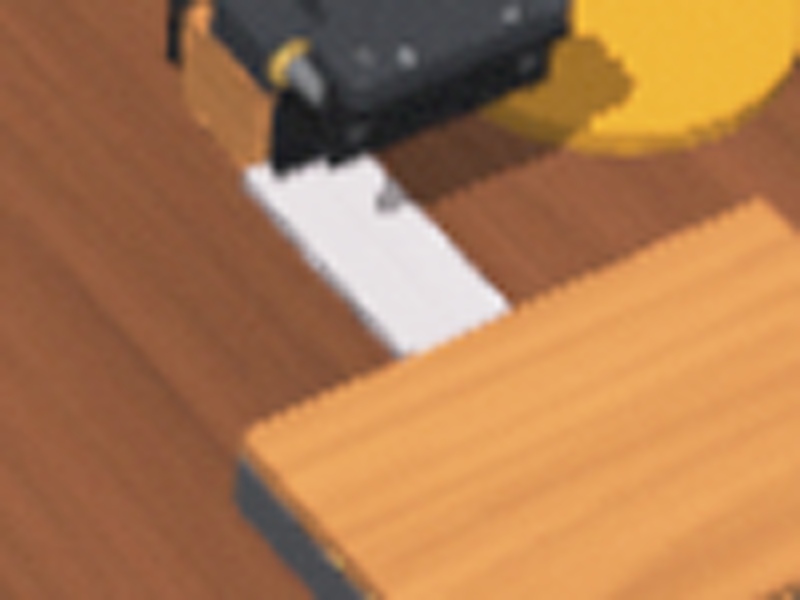

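Contact shows 5 N at the edge, where the tip should meet it. I'll press slightly more to confirm.

step_arm(
  targets=[
    {"dx":0,"dy":-0.001,"dz":0,"rx":0,"ry":0,"rz":0},
    {"dx":0,"dy":-0.002,"dz":0,"rx":0,"ry":0,"rz":0},
    {"dx":0,"dy":-0.002,"dz":0,"rx":0,"ry":0,"rz":0},
    {"dx":0,"dy":-0.002,"dz":0,"rx":0,"ry":0,"rz":0},
    {"dx":0,"dy":-0.002,"dz":0,"rx":0,"ry":0,"rz":0},
  ],
)

```text
time: 17.88
position: [0.4731, -0.1792, 0.0315]
tool_rot: [-0.001, 1.0, 0.002, -0.001]
ft_force: [2.2, 7.6, -1.2]
grip_width: 0.0434
```

```bash
python3 h.py 0.474 -0.182 0.031 90
```

```text
pos [ 0.4731 -0.1792  0.0315] th 90.1 F [ 2.2  7.6 -1.2] w 0.0434 t 17.88 q [-0.58  0.73  1.87  0.    0.54 -2.16]
  d(mm) [-0.9 -2.8  0.5] rv [ 0.22 -0.1   0.1 ] dist 0.003
```

It jammed at 7.6 N with no movement, so the left plinth is the one. I'll back off, lower the gauge and release it.

step_arm(
  targets=[
    {"dx":0,"dy":0.006,"dz":0,"rx":0,"ry":0,"rz":0},
    {"dx":0,"dy":0.02,"dz":0,"rx":0,"ry":0,"rz":0},
    {"dx":0,"dy":0.035,"dz":0,"rx":0,"ry":0,"rz":0},
    {"dx":0,"dy":0.044,"dz":0,"rx":0,"ry":0,"rz":0},
    {"dx":0,"dy":0.044,"dz":0.0015,"rx":0,"ry":0,"rz":0},
  ],
)

```text
time: 18.5
position: [0.4729, -0.1342, 0.0302]
tool_rot: [-0.002, 1.0, 0.002, -0.001]
ft_force: [0.2, -0.3, -3.2]
grip_width: 0.0437
```

step_arm(
  targets=[
    {"dx":0,"dy":0,"dz":0.0008,"rx":0,"ry":0,"rz":0},
    {"dx":0,"dy":0,"dz":0.0008,"rx":0,"ry":0,"rz":0},
    {"dx":0,"dy":0,"dz":0.0008,"rx":0,"ry":0,"rz":0},
    {"dx":0,"dy":0,"dz":0.0008,"rx":0,"ry":0,"rz":0},
    {"dx":0,"dy":0,"dz":0.0008,"rx":0,"ry":0,"rz":0},
  ],
)

```text
time: 19.12
position: [0.4732, -0.1345, 0.0296]
tool_rot: [-0.002, 1.0, 0.002, -0.001]
ft_force: [-1.1, 2.2, 3.2]
grip_width: 0.0437
```

```bash
python3 h.py 0.474 -0.135 0.029 90
```

```text
pos [ 0.4732 -0.1345  0.0296] th 90.19 F [-1.1  2.2  3.2] w 0.0437 t 19.12 q [-0.51  0.73  1.91  0.    0.51 -2.08]
  d(mm) [-0.8 -0.5  0.6] rv [ 0.19 -0.08  0.2 ] dist 0.001
```

step_arm(
  targets=[
    {"dx":0,"dy":0,"dz":0,"rx":0,"ry":0,"rz":0},
    {"dx":0,"dy":0,"dz":0,"rx":0,"ry":0,"rz":0},
    {"dx":0,"dy":0,"dz":0,"rx":0,"ry":0,"rz":0},
    {"dx":0,"dy":0,"dz":-0.03,"rx":0,"ry":0,"rz":0},
    {"dx":0,"dy":0,"dz":-0.09,"rx":0,"ry":0,"rz":0},
  ],
  gripper=0.8,
)

```text
time: 19.75
position: [0.4719, -0.1342, 0.1186]
tool_rot: [-0.002, 1.0, 0.003, -0.003]
ft_force: [0.9, -0.4, -0.3]
grip_width: 0.069
```

```bash
python3 h.py 0.493 -0.08 0.12 0;  python3 -c "
from h import *
c=snap('side','s12.png')"
```

```text
pos [ 0.4719 -0.1342  0.1186] th 90.17 F [ 0.9 -0.4 -0.3] w 0.069 t 19.75 q [-0.51  0.55  1.87  0.    0.73 -2.08]
  d(mm) [-21.3  54.2  -1.2] rv [-2.000e-02 -5.900e-01  9.017e+01] dist 0.058
```

View pics/s12.png

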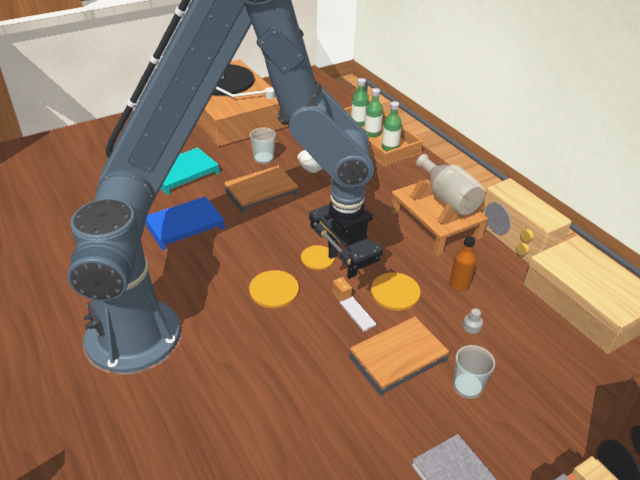

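step_arm(
  targets=[
    {"dx":-0.004,"dy":0.015,"dz":0,"rx":0,"ry":-0.1,"rz":10.5},
    {"dx":-0.008,"dy":0.03,"dz":0,"rx":0,"ry":-0.2,"rz":21},
    {"dx":-0.012,"dy":0.045,"dz":0,"rx":0,"ry":-0.3,"rz":31.5},
    {"dx":-0.016,"dy":0.06,"dz":0,"rx":0,"ry":-0.4,"rz":42},
    {"dx":-0.021,"dy":0.072,"dz":0,"rx":0,"ry":-0.5,"rz":52.5},
  ],
  gripper=0.575,
)

```text
time: 20.42
position: [0.4965, -0.0634, 0.1261]
tool_rot: [0.443, 0.896, 0.001, 0.007]
ft_force: [-0.1, 0.3, 0.5]
grip_width: 0.0502
```

```bash
python3 h.py 0.493 -0.062 0.10 0
```

```text
pos [ 0.4965 -0.0634  0.1261] th 37.39 F [-0.1  0.3  0.5] w 0.0502 t 20.43 q [-0.35  0.54  1.86  0.    0.73 -1.  ]
  d(mm) [ 3.5 -2.2 26. ] rv [ 0.67  0.5  37.39] dist 0.026
```

step_arm(
  targets=[
    {"dx":0.003,"dy":-0.002,"dz":0,"rx":0.3,"ry":0.2,"rz":10},
    {"dx":0.003,"dy":-0.002,"dz":0,"rx":0.7,"ry":0.5,"rz":20},
    {"dx":0.003,"dy":-0.002,"dz":0.01,"rx":0.7,"ry":0.5,"rz":30},
    {"dx":0.003,"dy":-0.002,"dz":0.02,"rx":0.7,"ry":0.5,"rz":37.4},
    {"dx":0.003,"dy":-0.002,"dz":0.026,"rx":0.7,"ry":0.5,"rz":37.4},
  ],
)

```text
time: 21.05
position: [0.4932, -0.0622, 0.0995]
tool_rot: [0.707, 0.708, -0.0, -0.0]
ft_force: [0.1, -0.5, 0.5]
grip_width: 0.0502
```

```bash
python3 h.py 0.493 -0.062 0.0225 0; python3 -c "
from h import *
c=snap('wrist','w13.png')
t=np.linspace(0,6.28,5)[:4]
print(proj(c,np.c_[.4932+.044*np.cos(t),.009+.044*np.sin(t),t*0+.008]))"
```

```text
pos [ 0.4932 -0.0622  0.0995] th 0.07 F [ 0.1 -0.5  0.5] w 0.0502 t 21.05 q [-0.35  0.59  1.87 -0.    0.68 -0.35]
  d(mm) [ 0.2 -0.2 77. ] rv [-0.06  0.    0.07] dist 0.077
[[391.11167961 146.42375018]
 [321.97526966  70.73079023]
 [252.56976829 146.17767647]
 [321.58619877 214.17766663]]
```

View pics/w13.png

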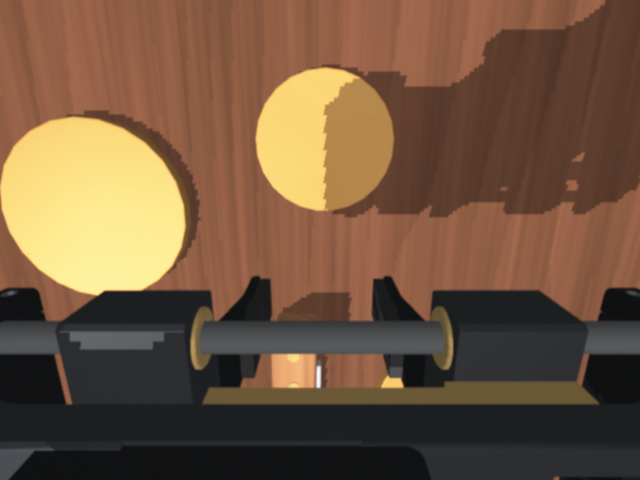

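step_arm(
  targets=[
    {"dx":0,"dy":0.002,"dz":0.03,"rx":0,"ry":0,"rz":0},
    {"dx":0,"dy":0.002,"dz":0.055,"rx":0,"ry":0,"rz":0},
    {"dx":0,"dy":0.002,"dz":0.07,"rx":0,"ry":0,"rz":0},
    {"dx":0,"dy":0.002,"dz":0.077,"rx":0,"ry":0,"rz":0},
    {"dx":0,"dy":0.002,"dz":0.077,"rx":0,"ry":0,"rz":0},
  ],
)

```text
time: 21.72
position: [0.4948, -0.0622, 0.0219]
tool_rot: [0.706, 0.708, -0.001, -0.001]
ft_force: [-0.5, 0.4, 0.2]
grip_width: 0.0498
```

```bash
python3 h.py 0.495 -0.042 0.0225 0
```

```text
pos [ 0.4948 -0.0622  0.0219] th 0.13 F [-0.5  0.4  0.2] w 0.0498 t 21.73 q [-0.35  0.74  1.9  -0.    0.5  -0.35]
  d(mm) [20.2  0.3 -0.6] rv [-0.13 -0.02  0.13] dist 0.02
```

step_arm(
  targets=[
    {"dx":0.012,"dy":0,"dz":-0.0005,"rx":0,"ry":0,"rz":0},
    {"dx":0.022,"dy":0,"dz":-0.0005,"rx":0,"ry":0,"rz":0},
    {"dx":0.03,"dy":0,"dz":-0.0005,"rx":0,"ry":0,"rz":0},
    {"dx":0.04,"dy":0,"dz":-0.0005,"rx":0,"ry":0,"rz":0},
    {"dx":0.05,"dy":0,"dz":-0.0005,"rx":0,"ry":0,"rz":0},
  ],
)

```text
time: 22.35
position: [0.4948, -0.0115, 0.0226]
tool_rot: [0.706, 0.708, -0.001, -0.001]
ft_force: [-0.0, -0.4, 0.6]
grip_width: 0.0501
```

step_arm(
  targets=[
    {"dx":0.012,"dy":0,"dz":0,"rx":0,"ry":0,"rz":0},
    {"dx":0.025,"dy":0,"dz":0,"rx":0,"ry":0,"rz":0},
    {"dx":0.038,"dy":0,"dz":0,"rx":0,"ry":0,"rz":0},
    {"dx":0.051,"dy":0,"dz":0,"rx":0,"ry":0,"rz":0},
    {"dx":0.063,"dy":0,"dz":0,"rx":0,"ry":0,"rz":0},
  ],
)

```text
time: 22.98
position: [0.4946, 0.0525, 0.0225]
tool_rot: [0.706, 0.708, -0.001, -0.001]
ft_force: [0.5, -1.1, 0.9]
grip_width: 0.0503
```

```bash
python3 h.py 0.495 0.257 0.0225 0; python3 -c "
from h import *
c=snap('wrist','w14.png')"
```

```text
pos [0.4946 0.0525 0.0225] th 0.16 F [ 0.5 -1.1  0.9] w 0.0503 t 22.98 q [-0.12  0.74  1.9  -0.    0.5  -0.12]
  d(mm) [2.045e+02 1.000e+00 1.000e-01] rv [-0.11 -0.01  0.16] dist 0.205
```

View pics/w14.png

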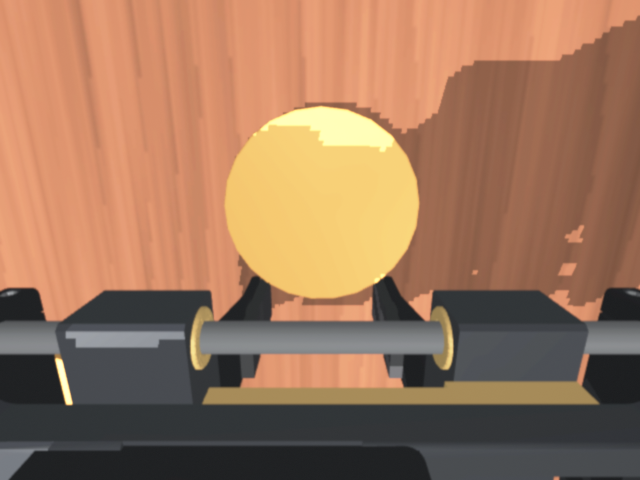

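The coaster, centred at (322,203), sits squarely against both fingers. I'll keep pushing.

step_arm(
  targets=[
    {"dx":0.013,"dy":0,"dz":0,"rx":0,"ry":0,"rz":0},
    {"dx":0.027,"dy":0,"dz":0,"rx":0,"ry":0,"rz":0},
    {"dx":0.042,"dy":0,"dz":0,"rx":0,"ry":0,"rz":0},
    {"dx":0.057,"dy":0,"dz":0,"rx":0,"ry":0,"rz":0},
    {"dx":0.07,"dy":0,"dz":0,"rx":0,"ry":0,"rz":0},
  ],
)

```text
time: 23.65
position: [0.4939, 0.1247, 0.0226]
tool_rot: [0.706, 0.709, -0.001, -0.001]
ft_force: [0.8, -0.5, 0.5]
grip_width: 0.0498
```

step_arm(
  targets=[
    {"dx":0.013,"dy":0,"dz":0,"rx":0,"ry":0,"rz":0},
    {"dx":0.026,"dy":0,"dz":0,"rx":0,"ry":0,"rz":0},
    {"dx":0.039,"dy":0,"dz":0,"rx":0,"ry":0,"rz":0},
    {"dx":0.05,"dy":0,"dz":0,"rx":0,"ry":0,"rz":0},
    {"dx":0.06,"dy":0,"dz":0,"rx":0,"ry":0,"rz":0},
  ],
)

```text
time: 24.28
position: [0.4936, 0.1854, 0.0226]
tool_rot: [0.706, 0.709, -0.001, -0.001]
ft_force: [0.1, -0.5, -0.1]
grip_width: 0.0501
```

```bash
python3 h.py 0.495 0.257 0.0225 0; python3 -c "
from h import *
c=snap('wrist','w15.png')"
```

```text
pos [0.4936 0.1854 0.0226] th 0.24 F [ 0.1 -0.5 -0.1] w 0.0501 t 24.27 q [0.15 0.76 1.82 0.   0.56 0.14]
  d(mm) [71.6  1.7  0.1] rv [-0.14 -0.04  0.24] dist 0.072
```

View pics/w15.png

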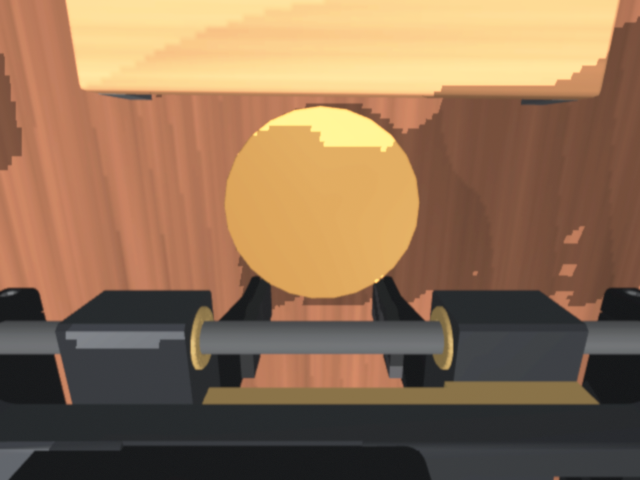

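step_arm(
  targets=[
    {"dx":0.008,"dy":0,"dz":0,"rx":0,"ry":0,"rz":0},
    {"dx":0.016,"dy":0,"dz":0,"rx":0,"ry":0,"rz":0},
    {"dx":0.024,"dy":0,"dz":0,"rx":0,"ry":0,"rz":0},
    {"dx":0.032,"dy":0,"dz":0,"rx":0,"ry":0,"rz":0},
    {"dx":0.04,"dy":0,"dz":0,"rx":0,"ry":0,"rz":0},
  ],
)

```text
time: 24.95
position: [0.4935, 0.2268, 0.0227]
tool_rot: [0.705, 0.709, -0.0, -0.001]
ft_force: [1.0, -0.5, -0.7]
grip_width: 0.05
```

step_arm(
  targets=[
    {"dx":0.007,"dy":0,"dz":0,"rx":0,"ry":0,"rz":0},
    {"dx":0.014,"dy":0,"dz":0,"rx":0,"ry":0,"rz":0},
    {"dx":0.02,"dy":0,"dz":0,"rx":0,"ry":0,"rz":0},
    {"dx":0.026,"dy":0,"dz":0,"rx":0,"ry":0,"rz":0},
    {"dx":0.03,"dy":0,"dz":0,"rx":0,"ry":0,"rz":0},
  ],
)

```text
time: 25.58
position: [0.4934, 0.2572, 0.0227]
tool_rot: [0.705, 0.709, -0.0, -0.001]
ft_force: [-1.3, -0.5, -0.1]
grip_width: 0.0502
```

```bash
python3 h.py 0.495 0.257 0.0225 0; python3 -c "
from h import *
c=snap('wrist','w16.png')"
```

```text
pos [0.4934 0.2572 0.0227] th 0.28 F [-1.3 -0.5 -0.1] w 0.0502 t 25.57 q [0.28 0.77 1.75 0.   0.62 0.27]
  d(mm) [-0.2  1.6  0.2] rv [-0.11 -0.06  0.28] dist 0.002
```

View pics/w16.png

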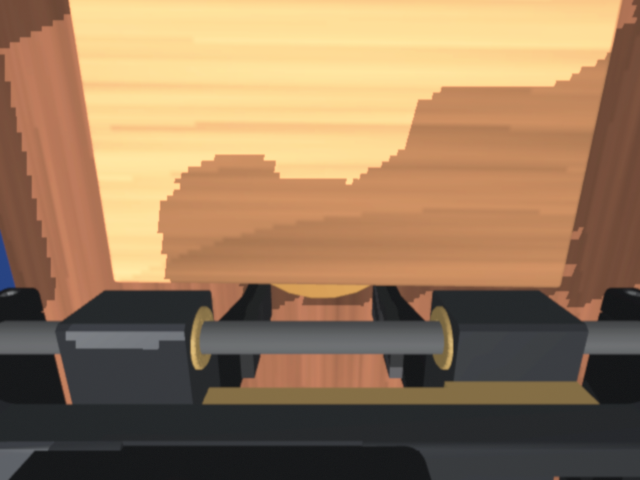

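The coaster is mostly under; only its rear rim shows at (322,290). I'll back off, rise and check.

step_arm(
  targets=[
    {"dx":-0.015,"dy":0,"dz":0,"rx":0,"ry":0,"rz":0},
    {"dx":-0.04,"dy":0,"dz":0,"rx":0,"ry":0,"rz":0},
    {"dx":-0.06,"dy":0,"dz":-0.03,"rx":0,"ry":0,"rz":0},
    {"dx":-0.08,"dy":0,"dz":-0.09,"rx":0,"ry":0,"rz":0},
    {"dx":-0.09,"dy":0,"dz":-0.15,"rx":0,"ry":0,"rz":0},
  ],
)

```text
time: 26.25
position: [0.4934, 0.1651, 0.1735]
tool_rot: [0.706, 0.708, -0.001, -0.002]
ft_force: [0.9, -0.0, 0.1]
grip_width: 0.0498
```

step_arm(
  targets=[
    {"dx":-0.05,"dy":-0.01,"dz":-0.02,"rx":0,"ry":0,"rz":0},
    {"dx":-0.1,"dy":-0.02,"dz":-0.04,"rx":0,"ry":0,"rz":0},
    {"dx":-0.15,"dy":-0.03,"dz":-0.04,"rx":0,"ry":0,"rz":0},
    {"dx":-0.19,"dy":-0.03,"dz":-0.04,"rx":0,"ry":0,"rz":0},
    {"dx":-0.19,"dy":-0.03,"dz":-0.04,"rx":0,"ry":0,"rz":0},
  ],
)

```text
time: 26.88
position: [0.4639, -0.0282, 0.2136]
tool_rot: [0.708, 0.706, -0.001, -0.001]
ft_force: [-0.7, 0.2, -0.1]
grip_width: 0.0501
```

```bash
python3 - <<'E'
from h import *
print(telemetry.get_obs()['ft_force'],telemetry.get_obs()['time'])
c=snap('top','t17.png'); s=snap('side','s17.png')
img=c['img']; m=((img[...,0]<110)&(img[...,2]>180)&(img[...,1]>140)); m[:,:215]|=False
sub=np.zeros_like(m); sub[225:310,210:250]=1
hs=cv2.cvtColor(img,cv2.COLOR_BGR2HSV)
mm=sub&(hs[...,0]>=20)&(hs[...,0]<30)&(hs[...,1]>150)
v,u=np.nonzero(mm); P=np.array([pixz(c,a,d,.008)[:2] for a,d in zip(u,v)])
if len(P): print('rim',len(P),P.min(0),P.max(0))
cv2.imwrite('pics/t17c.png',cv2.resize(img[150:330,120:360],None,fx=3.3,fy=3.3,interpolation=cv2.INTER_CUBIC))
E
```

```text
[-0.68630345  0.16967579 -0.11308513] 26.875
rim 147 [0.45823781 0.25962009] [0.52207149 0.27757565]
```

View pics/t17.png

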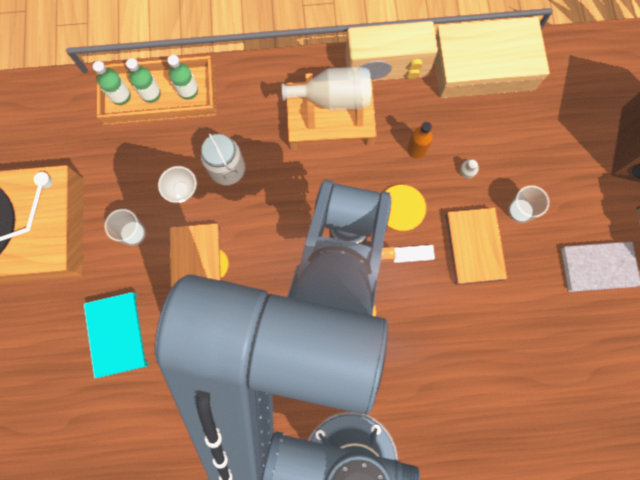

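View pics/s17.png

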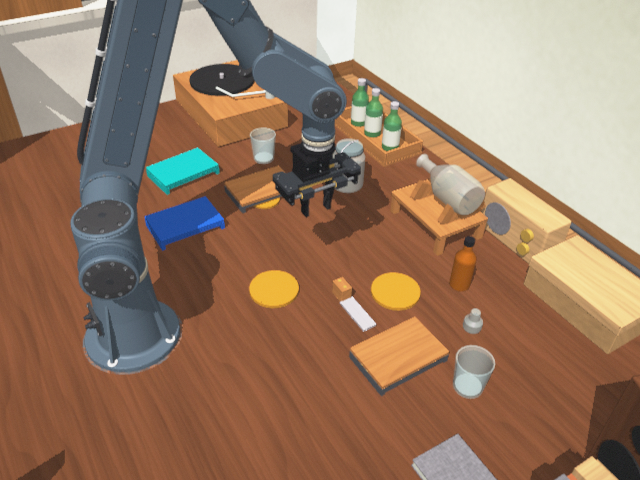

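View pics/t17c.png

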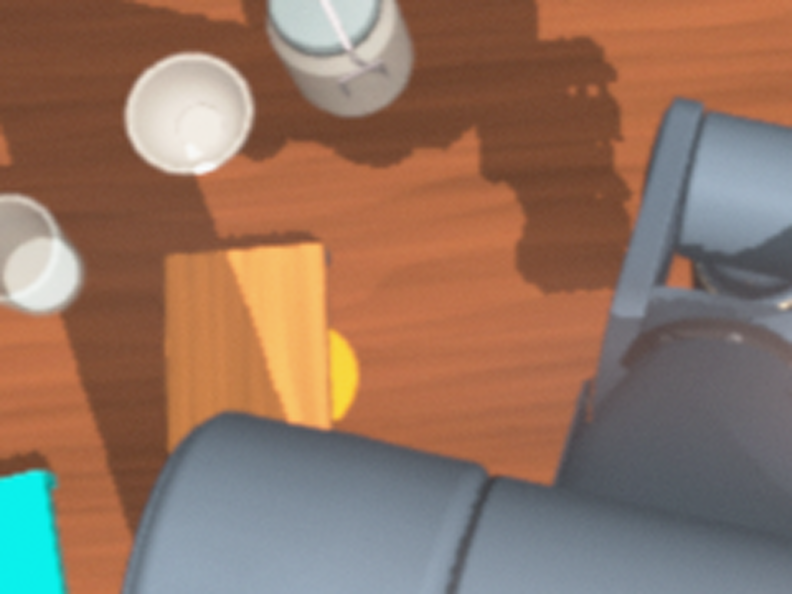

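The coaster's rear rim is at y ≈ 0.259 and the plinth edge is at 0.2755. So about 15–17 mm sticks out and roughly 81% of its diameter is under. The gauge lies flat at side pixel (355,305), clear of the right plinth, and the bystanders are unmoved.

```bash
python3 -c "
from h import *
print(robot.hand_in())"
```

```text
the job is handed in; nothing more can be done
None
```

The job is done and handed in at about 27 s of the 72 s allowed. The left plinth had the 14 mm gap, and the coaster is now under it.

- **Drawing out:** I pulled the gauge from under the cradle by its blade, laid it on the open top and let go. I then took it again lengthwise by the handle.
- **Left plinth:** the blade slid about 63 mm in, with side force no higher than the roughly 1 N sensor noise.
- **Right plinth:** the blade stopped at the edge. It did not move under a light press of about 7.6 N, so I backed off.
- **Gauge:** it lies flat between the coaster's old spot and the right plinth, with the tip about 40 mm clear of that plinth.
- **Coaster:** I pushed the smallest coaster under the left plinth with two fingertips 50 mm apart. In the last top view about 15–17 mm of its 88 mm still shows, so roughly 81% of its diameter is underneath.

In the final top and side views the tumblers, jar, bottle, stopper and bowl stand where they did, judged by eye. The arm is clear of everything, with force near zero. No check failed. The cameras disagreed by 2–3 mm on some positions, and I corrected for that before gripping the handle and pushing the coaster.

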